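Turn the ripening board and set out the young cheeses

TASK

Loosen the lock knob of the turning frame fully, swing the ripening board over by its red handle so that its clean side with the green ring marks lies level on top, and lock the knob fully again. Then set every small yellow cheese from the tray upright on the board, each centred on a ring mark of its own. Leave the other things on the table where they are.

Things in the scene. Friction and masses are not known exactly. Their poses are not given: they have to be found in the camera images.
- frame: Grey steel turning frame fixed to the table, 170 x 400 mm base. Origin: table level under the board's middle; z up, x away from the robot (within 0.2 rad), y along the board. The board's pivot axis runs along y at height 115 mm. Knob upright at the -y end (y -220 mm), with an arm above the shaft out to y -142 mm, top at 184 mm; the other upright, at y 146 to 166 mm, is 140 mm high.
- board (a joint): Turn of the ripening board (136 wide, 250 long, 18 mm thick) about the frame's y, rad: 0 = level, dark damp side up; pi = level, clean side up; a stop at each end. Growing values carry the red handle from the robot's side up over the axis and down on the far side. Friction 0.2 N m; stays where left. The locked knob blocks it, but a pull over about 10 N on the handle can force it past the lock.
- board_handle (a point): Middle of the board's red round handle bar, 12 mm thick, 130 mm long, parallel to the pivot axis and 106 mm from it. Two struts join it to the board's edge 60 mm either side of this point; the gap between bar and board edge is 32 mm. The bar can turn between the fingers.
- board_centre (a point): Centre of the board's clean face (on its surface, 9 mm from the pivot axis); its z axis points into the board, so downwards when the clean side is up.
- lock_knob (a joint): Lock knob at the frame's -y end, rad: 0 = fully loosened, 1.5 = fully locked (ends of travel); grows clockwise seen from above. Above 1.35 a brass cam under the knob stands between two tabs on the board's shaft and blocks the level board, either way up; below 0.08 the board turns freely. Friction 0.06 N m; stays where left.
- lock_knob_grip (a point): Grip point of the knob, on its vertical axis, 221 mm above the table: an upright black bar 38 mm long, 14 mm thick, from 7 mm above to 23 mm below this point, on a disc of 20 mm radius. At knob angle 0 the bar lies along the frame's x; it turns clockwise from above as the angle grows.
- spot0 (a point): Centre of one of six green ring marks (54 mm across) on the board's clean face, at its surface: 2 rows 64 mm apart across the board, 3 to a row 80 mm apart. They face down until the board is turned over, then lie 124 mm above the table, the point's z axis pointing down. The clean face has an edge rim 4 mm high, 5 mm wide.
- spot1 (a point): Another ring mark, as spot0.
- spot2 (a point): Another ring mark, as spot0.
- spot3 (a point): Another ring mark, as spot0.
- spot4 (a point): Another ring mark, as spot0.
- spot5 (a point): Another ring mark, as spot0.
- cheese0: Small yellow cheese, standing at first on a fixed plywood tray to the left of the frame (220 x 250 mm, floor 10 mm above the table, rim 6 mm above that): a disc 48 mm in diameter and 34 mm high, 50 to 95 g. Origin: centre of its underside, z up through it. Some of the five are absent in some runs.
- cheese1: Another small yellow cheese, same as cheese0.
- cheese2: Another small yellow cheese, same as cheese0.
- cheese3: Another small yellow cheese, same as cheese0.
- cheese4: Another small yellow cheese, same as cheese0.
- brush: Wooden cellar brush, 170 mm, lying in front of the frame. Bystander, to be left where it is. Origin: centre of its underside.
- jar: Glass jar, 56 mm wide, 85 mm high, beyond the frame. Bystander, to be left where it is. Origin: centre of its underside.
- bowl: Steel bowl, 110 mm wide, 50 mm high. Bystander, to be left where it is. Origin: centre of its underside.
- spatula: Spatula, 260 mm, lying beyond the frame. Bystander, to be left where it is. Origin: centre of its underside.
- spray: White bottle with a blue cap, 52 mm wide, 150 mm high. Bystander, to be left where it is. Origin: centre of its underside.
- cup: Blue cup, 72 mm wide, 75 mm high. Bystander, to be left where it is. Origin: centre of its underside.
- waxed: Red waxed cheese, 90 mm wide, 50 mm high. Bystander, to be left where it is. Origin: centre of its underside.
Things that resemble listed ones, but are neither listed nor needed, are in the scene too. Leave any blue, pink or purple look-alike of the cheese4 alone.

How it is judged:
On the way, in this order (a step that is already met when the one before it is completed fails the run):
1. the lock knob is loosened with the board still damp side up (value of joint lock_knob below 0.2 rad and value of joint board below 0.5 rad), for 0.2 s.
2. the board is turned over, clean side up (value of joint board above 3.04 rad), for 0.2 s.
3. the knob is locked with the board level (value of joint lock_knob above 1.35 rad and value of joint board above 3.04 rad), for 0.2 s.
At the end, for the whole second after the job is handed in: The board is clean side up and level (board angle above 3.04 rad), the knob locked (above 1.35 rad), and every cheese present stands upright (within 0.12 rad) and at rest on the board, its centre within 12 mm of the centre of a ring mark (all of step 3 and velocity of joint board below 0.05 rad/s and ((horizontal distance between cheese0 and spot0 below 0.012 m and z of cheese0 in the frame of spot0 between -0.006 and 0.006 m) or (horizontal distance between cheese0 and spot1 below 0.012 m and z of cheese0 in the frame of spot1 between -0.006 and 0.006 m) or (horizontal distance between cheese0 and spot2 below 0.012 m and z of cheese0 in the frame of spot2 between -0.006 and 0.006 m) or (horizontal distance between cheese0 and spot3 below 0.012 m and z of cheese0 in the frame of spot3 between -0.006 and 0.006 m) or (horizontal distance between cheese0 and spot4 below 0.012 m and z of cheese0 in the frame of spot4 between -0.006 and 0.006 m) or (horizontal distance between cheese0 and spot5 below 0.012 m and z of cheese0 in the frame of spot5 between -0.006 and 0.006 m)) and angle between each of cheese0, cheese1, cheese2, cheese3, cheese4's own z axis and vertical below 0.12 rad and linear speed of each of cheese0, cheese1, cheese2, cheese3, cheese4 below 0.02 m/s and ((horizontal distance between cheese1 and spot0 below 0.012 m and z of cheese1 in the frame of spot0 between -0.006 and 0.006 m) or (horizontal distance between cheese1 and spot1 below 0.012 m and z of cheese1 in the frame of spot1 between -0.006 and 0.006 m) or (horizontal distance between cheese1 and spot2 below 0.012 m and z of cheese1 in the frame of spot2 between -0.006 and 0.006 m) or (horizontal distance between cheese1 and spot3 below 0.012 m and z of cheese1 in the frame of spot3 between -0.006 and 0.006 m) or (horizontal distance between cheese1 and spot4 below 0.012 m and z of cheese1 in the frame of spot4 between -0.006 and 0.006 m) or (horizontal distance between cheese1 and spot5 below 0.012 m and z of cheese1 in the frame of spot5 between -0.006 and 0.006 m)) and ((horizontal distance between cheese2 and spot0 below 0.012 m and z of cheese2 in the frame of spot0 between -0.006 and 0.006 m) or (horizontal distance between cheese2 and spot1 below 0.012 m and z of cheese2 in the frame of spot1 between -0.006 and 0.006 m) or (horizontal distance between cheese2 and spot2 below 0.012 m and z of cheese2 in the frame of spot2 between -0.006 and 0.006 m) or (horizontal distance between cheese2 and spot3 below 0.012 m and z of cheese2 in the frame of spot3 between -0.006 and 0.006 m) or (horizontal distance between cheese2 and spot4 below 0.012 m and z of cheese2 in the frame of spot4 between -0.006 and 0.006 m) or (horizontal distance between cheese2 and spot5 below 0.012 m and z of cheese2 in the frame of spot5 between -0.006 and 0.006 m)) and ((horizontal distance between cheese3 and spot0 below 0.012 m and z of cheese3 in the frame of spot0 between -0.006 and 0.006 m) or (horizontal distance between cheese3 and spot1 below 0.012 m and z of cheese3 in the frame of spot1 between -0.006 and 0.006 m) or (horizontal distance between cheese3 and spot2 below 0.012 m and z of cheese3 in the frame of spot2 between -0.006 and 0.006 m) or (horizontal distance between cheese3 and spot3 below 0.012 m and z of cheese3 in the frame of spot3 between -0.006 and 0.006 m) or (horizontal distance between cheese3 and spot4 below 0.012 m and z of cheese3 in the frame of spot4 between -0.006 and 0.006 m) or (horizontal distance between cheese3 and spot5 below 0.012 m and z of cheese3 in the frame of spot5 between -0.006 and 0.006 m)) and ((horizontal distance between cheese4 and spot0 below 0.012 m and z of cheese4 in the frame of spot0 between -0.006 and 0.006 m) or (horizontal distance between cheese4 and spot1 below 0.012 m and z of cheese4 in the frame of spot1 between -0.006 and 0.006 m) or (horizontal distance between cheese4 and spot2 below 0.012 m and z of cheese4 in the frame of spot2 between -0.006 and 0.006 m) or (horizontal distance between cheese4 and spot3 below 0.012 m and z of cheese4 in the frame of spot3 between -0.006 and 0.006 m) or (horizontal distance between cheese4 and spot4 below 0.012 m and z of cheese4 in the frame of spot4 between -0.006 and 0.006 m) or (horizontal distance between cheese4 and spot5 below 0.012 m and z of cheese4 in the frame of spot5 between -0.006 and 0.006 m))); the robot touches nothing.
It fails at once if the board is forced round while the knob is not loosened (value of joint lock_knob above 0.8 rad and value of joint board between 0.35 and 2.75 rad).
It fails at once if a cheese is set down on the board while the knob is not locked (value of joint lock_knob below 0.8 rad and ((horizontal distance between cheese0 and board_centre below 0.13 m and height (world z) of cheese0 between 0.118 and 0.129 m) or (horizontal distance between cheese1 and board_centre below 0.13 m and height (world z) of cheese1 between 0.118 and 0.129 m) or (horizontal distance between cheese2 and board_centre below 0.13 m and height (world z) of cheese2 between 0.118 and 0.129 m) or (horizontal distance between cheese3 and board_centre below 0.13 m and height (world z) of cheese3 between 0.118 and 0.129 m) or (horizontal distance between cheese4 and board_centre below 0.13 m and height (world z) of cheese4 between 0.118 and 0.129 m))).
It fails at once if a bystander is moved more than 40 mm (distance of any of brush, jar, bowl, spatula, spray, cup, waxed from where it was at the start of the episode above 0.04 m).
Of cheese0, cheese1, cheese2, cheese3, cheese4 only 3 to 5 are there at a start; the rules pass over those that are not, and their reading is None.
At some moment in a run one of cheese0, cheese1, cheese2, cheese3, cheese4 may be knocked a few centimetres aside while the robot is not near it.
Once in a run the grip may slacken for a moment while it holds something.
It also fails if it takes over 210 s, if anything falls off the work surface, if the arm or the gripper's body presses on something with over 40 N, if the wrist force passes 120 N, or if a joint passes its speed limit or range.

ROBOT

A 6-joint arm with a two-finger parallel gripper is mounted at the origin on the work surface. World frame = base frame: x ahead of the robot, y to its left, z up, the work surface at z = 0. Lengths are in m, angles in rad, forces in N, time in s.
With the tool pointing down it reaches from about 0.425 to 0.95 m from the base axis. Payload 3.5 kg.
Tool frame: the origin (TCP) lies at the very end of the fingers, on their centre line; the grasp point (between the pads) lies 19 mm behind it; z points along the fingers, x is the direction in which the jaws open and shut, and the axes are right-handed (so a half turn about z gives the same grasp; the last joint's range is limited). The gripper opens to 85 mm and grips with 20 to 120 N. Pads are 22 mm wide; open, the fingers measure 114 mm over their backs; the gripper's body (76 mm by 85 mm) begins 54 mm behind the grasp point. The pads swing forward as they close: fully open they stand 13 mm farther back than shut.
Start: joints at [-1.437, 0.286, 1.577, -0, 1.279, -0.15], TCP at [0.189, -0.648, 0.231] pointing down, gripper open.
Joint ranges: [-2.77, 2.77], [-0.9, 2.22], [0.21, 2.48], [-1.53, 4.67], [0.24, 2.81], [-2.84, 2.84]. Speed limits (rad/s): [2.79, 2.79, 3.14, 3.14, 3.14, 3.14].

INTERFACE

Orientations are given as [roll, pitch, yaw] about the fixed x, y, z axes, in that order (R = Rz(yaw) Ry(pitch) Rx(roll)).
In Python, from rig import sensors, imaging, order gives the robot as it stands.
- The arm moves only by the tool send_rows, never from a script. Its argument "commands" is text: rows parted by semicolons, each of 7 numbers parted by spaces: the turn, a rotation vector about the tool's x, y, z in rad, then the shift along the tool's x, y, z in m, then the gripper's target within -1 to 1 (shut at 1, half-way at 0, fully open at -1). A call has 1 to 12 rows; each row is the pose to reach, as a shift and turn from the pose commanded when the call began, along the tool's axes at that moment; what a row does not reach only later rows make up. A row lasts 1/12 s, in which the tool goes at most 41.7 mm and 7.16 degrees, less where a joint would pass 70% of its speed; a pose out of reach is approached as far as the arm can. A call with a gripper value outside its range is refused whole. The fingers move at their own pace and stop on an object; "force" is the grip in N (left out, the last holds). Time passes only in rows, so rows that repeat a pose let the fingers close. It gives the time, the measured TCP pose, the force and the opening at its end, in the units of the state.
- sensors.read_state(): the state, without advancing time (a new reading comes with each control period).
- imaging.snapshot(name): name is "scene" or "top" or "wrist"; returns a dict with "frame" (400x640x3 uint8, blue, green, red), "camera_matrix" (3x3 intrinsics, pixels), "origin" and "attitude" of the camera in the world; the wrist camera has in their place "hand_eye" (4x4, takes a point from camera to tool coordinates, whose origin is the TCP and whose axes are the tool frame's). Camera axes: x right, y down, z forward; pixel columns grow to the right and rows downward; lengths in m; the calibration is good to about 2 mm. A picture is of the moment at which its call begins: read the wrist's pose just before it. There is no depth.
- order.close_job(): hands the job in, once; it reports no verdict.
The state is a dict: "clock": time; "joint_positions": joint angles; "joint_velocities": joint speeds; "joint_efforts": joint torques, N m; "ee_pos": TCP position; "tool_rot": TCP orientation; "force": force on the tool from outside, world axes, zero at the start; "moment": the same for the moment, N m; "opening": opening from 0.0 (shut) to 1.0 (fully open).
Only numpy, scipy, OpenCV 4.12 (cv2) and the standard library are available. Lean on these libraries where they do the work, as an engineer would, in place of code of your own. Each camera call takes 0.05 s, during which the arm holds its last target.

## Working session

There is one attempt and no reset: what is moved stays moved. The work goes in short steps, Python scripts to look and compute and a tool call to move; the robot and the scene stay as the last step left them, time stands still between calls to the robot, and variables do not carry over. Pictures are saved under pics/ and viewed, and the job is handed in when it is done.

Besides the shell and the picture viewer there is one more tool, called after ">>>" in YAML: its name, and indented under it one key for each argument. send_rows: Moves the arm, as the interface text tells. Its arguments: {"type":"object","properties":{"commands":{"type":"string"},"force":{"type":"number"}},"required":["commands"]}

```bash
ls; mkdir -p pics; python3 - <<'E'
from rig import sensors, imaging
import cv2
s=sensors.read_state(); print(s)
for n in ["scene","top","wrist"]:
    d=imaging.snapshot(n); cv2.imwrite(f"pics/{n}0.png",d["frame"])
    print(n,{k:(v.tolist() if hasattr(v,'tolist') else v) for k,v in d.items() if k!="frame"})
E
```

```text
pics
{'clock': 0.0, 'joint_positions': array([-1.43695764e+00,  2.87204081e-01,  1.57819627e+00,  2.61597817e-05,
        1.27858806e+00, -1.50041943e-01]), 'joint_velocities': array([ 9.34794415e-04,  3.47588732e-04,  4.26468792e-05,  7.35796179e-04,
       -7.93064568e-04, -8.42645573e-04]), 'joint_efforts': array([-6.21084509e-04, -4.05981159e+01, -2.92626840e+01, -1.62815945e-04,
        5.70753735e-03,  5.33533964e-06]), 'ee_pos': array([ 0.18897405, -0.64731826,  0.22991113]), 'tool_rot': array([-3.14120978e+00,  2.36509928e-03, -1.28692281e+00]), 'force': array([-0.71461208,  0.20806713,  0.36976494]), 'moment': array([-0.03606684, -0.04762861,  0.03412632]), 'opening': 1.0000351338183635}
scene {'camera_matrix': [[469.28448551880547, 0.0, 315.6053259273719], [0.0, 469.28448551880547, 200.09208637728693], [0.0, 0.0, 1.0]], 'origin': [1.3269842198388704, 0.6478625501425552, 0.9904799562032955], 'attitude': [-2.2484810891011415, 0.009961164169054015, 2.1948085493394394]}
top {'camera_matrix': [[401.8670829340228, 0.0, 322.17750808256267], [0.0, 401.8670829340228, 192.4681561237116], [0.0, 0.0, 1.0]], 'origin': [0.3617947436278593, 0.021969187263822312, 1.3553010435942332], 'attitude': [-3.0252391387056443, 0.01976522816849946, -1.5900699206676032]}
wrist {'camera_matrix': [[359.64773200729115, 0.0, 313.84145780577325], [0.0, 359.64773200729115, 205.05029243466075], [0.0, 0.0, 1.0]], 'hand_eye': [[0.9999999416496913, 0.00031574300828426103, -0.00013041075831054662, 0.0003052911314411766], [-0.00027003071463736457, 0.9644189059297785, 0.26437870747966985, -0.06591518445323234], [0.00020924632927727567, -0.26437865683818046, 0.9644189349159482, -0.14179357533856138], [0.0, 0.0, 0.0, 1.0]]}
```

View pics/scene0.png

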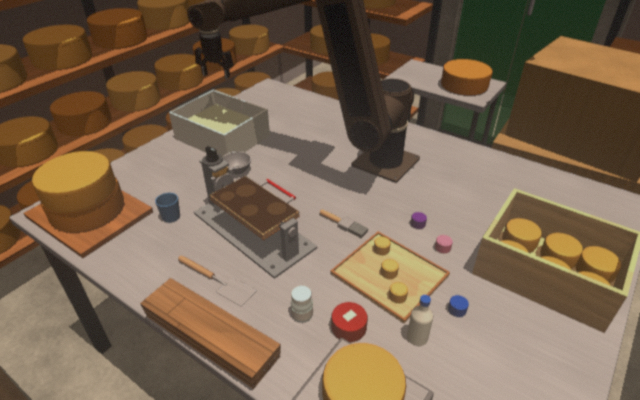

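View pics/top0.png

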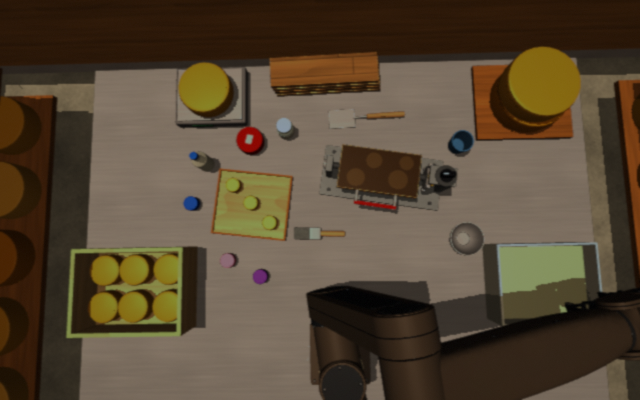

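View pics/wrist0.png

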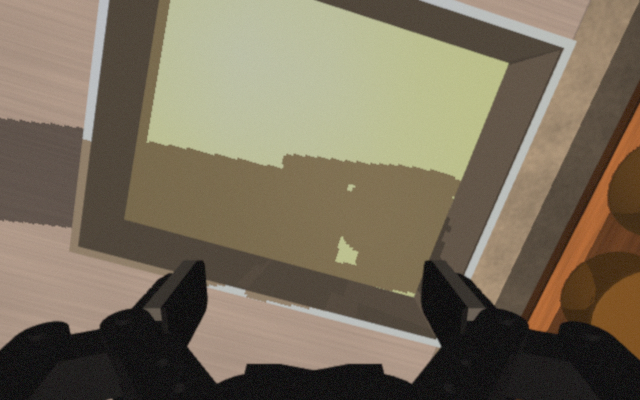

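Top view (image up = +x, left = +y): three yellow cheeses on the tray at about (233,185), (251,203) and (270,223). The frame is near (380,180), the knob near (445,177) and the red handle near (377,205), on the robot's side. I'll zoom in next.

```bash
cat > h.py <<'E'
import numpy as np, cv2
from scipy.spatial.transform import Rotation as R
from rig import sensors, imaging
def rot(a): return R.from_euler('xyz',a).as_matrix()
def cam(name):
    s=sensors.read_state(); d=imaging.snapshot(name); K=d['camera_matrix']
    if name=='wrist':
        T=np.eye(4);T[:3,:3]=rot(s['tool_rot']);T[:3,3]=s['ee_pos'];T=T@np.array(d['hand_eye'])
    else:
        T=np.eye(4);T[:3,:3]=rot(d['attitude']);T[:3,3]=d['origin']
    return d['frame'],np.array(K),T
def back(K,T,px,z):
    r=T[:3,:3]@np.linalg.inv(K)@np.array([px[0],px[1],1.]); o=T[:3,3]
    return o+r*(z-o[2])/r[2]
def proj(K,T,p):
    p=np.atleast_2d(p); c=(p-T[:3,3])@T[:3,:3]; u=c@K.T; return u[:,:2]/u[:,2:]
def st():
    s=sensors.read_state(); print('t',round(s['clock'],2),'q',s['joint_positions'].round(3),'p',s['ee_pos'].round(4),'rpy',s['tool_rot'].round(4),'F',s['force'].round(1),'M',s['moment'].round(2),'op',round(s['opening'],3)); return s
E
python3 - <<'E'
from h import *
f,K,T=cam('top'); 
c=f[130:220,300:480]; cv2.imwrite('pics/t1.png',cv2.resize(c,None,fx=4.4,fy=4.4,interpolation=cv2.INTER_CUBIC))
c=f[160:250,200:300]; cv2.imwrite('pics/t2.png',cv2.resize(c,None,fx=6,fy=6,interpolation=cv2.INTER_CUBIC))
f2,K2,T2=cam('scene'); cv2.imwrite('pics/s1.png',cv2.resize(f2[130:280,180:340],None,fx=4.0,fy=4.0,interpolation=cv2.INTER_CUBIC))
hsv=cv2.cvtColor(f,cv2.COLOR_BGR2HSV)
for p,z in [((233,185),.044),((251,203),.044),((270,223),.044),((446,175),.228),((377,204),.115),((332,158),.14)]: print(p,hsv[p[1],p[0]],back(K,T,p,z).round(4))
E
```

```text
(233, 185) [ 34 153 148] [0.5468 0.3394 0.044 ]
(251, 203) [ 35 148 150] [0.4858 0.2796 0.044 ]
(270, 223) [ 35 143 150] [0.4189 0.2172 0.044 ]
(446, 175) [90 11 23] [ 0.5361 -0.3086  0.228 ]
(377, 204) [  1 240 133] [ 0.4677 -0.125   0.115 ]
(332, 158) [19 45 96] [0.6103 0.011  0.14  ]
```

View pics/t1.png

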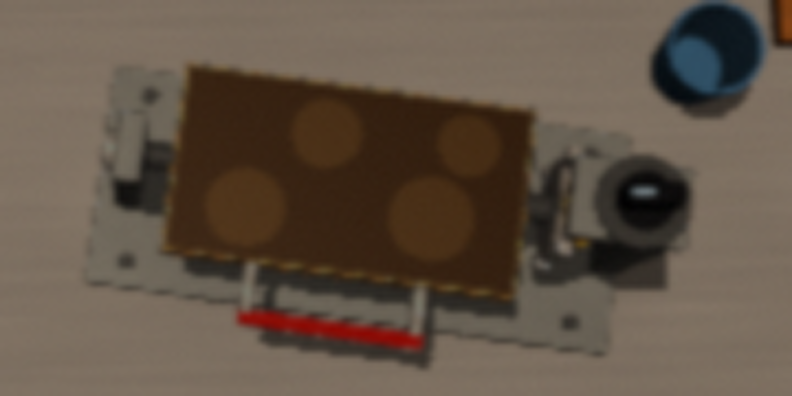

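View pics/t2.png

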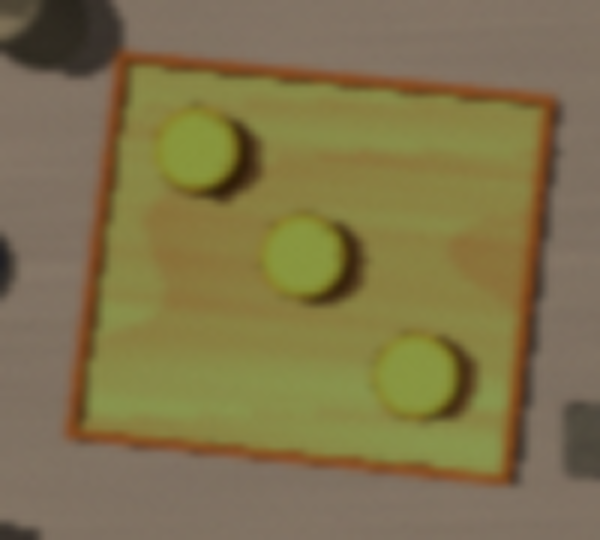

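View pics/s1.png

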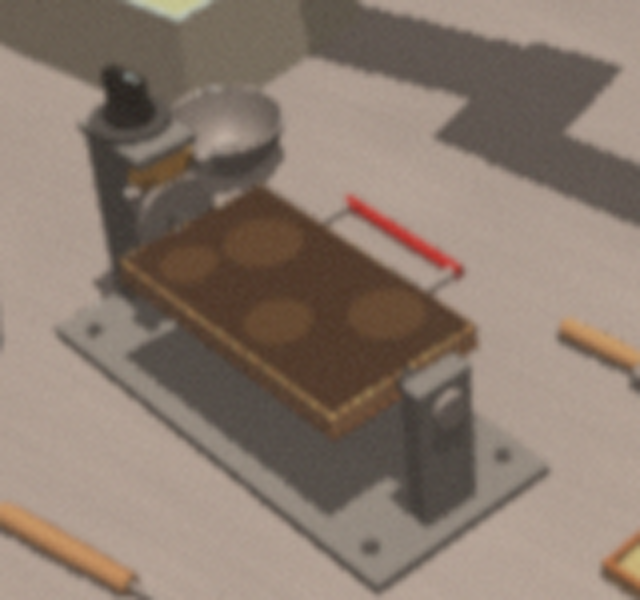

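The board corners, handle ends and knob are clear in both views. I'll fit the frame pose to them.

```bash
cat > fit.py <<'E'
from h import *
from scipy.optimize import least_squares
f,K,T=cam('top'); f2,K2,T2=cam('scene')
P=np.array([(.068,.125,.124),(.068,-.125,.124),(-.068,-.125,.124),(-.068,.125,.124),(-.106,.065,.115),(-.106,-.065,.115),(0,-.22,.198)])
A=(np.array([(188,65),(533,110),(513,298),(165,252),(240,317),(422,342),(643,200)])+.5)/4.4-.5+[300,130]
P2=np.array([P[2],P[3],P[0],P[1],P[5],P[4]])
B=(np.array([(262,187),(475,330),(333,420),(125,262),(350,202),(461,271)])+.5)/4-.5+[180,130]
def W(v,P): return P@rot([0,0,v[2]]).T+[v[0],v[1],0]
for w in [(1,0),(0,1),(1,1)]:
    fn=lambda v: np.concatenate([w[0]*(proj(K,T,W(v,P))-A).ravel(),w[1]*(proj(K2,T2,W(v,P2))-B).ravel()])
    r=least_squares(fn,[.53,-.1,-.1]); print(w,r.x.round(4)); 
print(r.fun.reshape(-1,2).round(1).tolist())
v=r.x
for n,p in [('knob',(0,-.22,.221)),('handle',(-.106,0,.115))]+[('spot',(sx*.032,sy*.08,.124)) for sx in(-1,1) for sy in (-1,0,1)]: print(n,W(v,np.array([p])).round(4))
hsv=cv2.cvtColor(f,cv2.COLOR_BGR2HSV)
E
python3 fit.py
```

```text
(1, 0) [ 0.5711 -0.1281 -0.146 ]
(0, 1) [ 0.5731 -0.1302 -0.1661]
(1, 1) [ 0.5722 -0.1291 -0.1548]
[[-2.0, -0.8], [-0.6, -0.7], [-0.8, -0.3], [-2.5, -0.5], [-2.0, -0.3], [-1.5, -0.4], [10.4, 0.5], [0.1, -0.8], [1.8, -1.1], [1.1, -0.2], [-1.2, -0.3], [-0.1, 0.4], [0.6, 1.1]]
knob [[ 0.5383 -0.3465  0.221 ]]
handle [[ 0.4675 -0.1128  0.115 ]]
spot [[ 0.5283 -0.2032  0.124 ]]
spot [[ 0.5406 -0.1242  0.124 ]]
spot [[ 0.5529 -0.0452  0.124 ]]
spot [[ 0.5915 -0.2131  0.124 ]]
spot [[ 0.6038 -0.1341  0.124 ]]
spot [[ 0.6162 -0.055   0.124 ]]
```

```bash
cat > fit2.py <<'E'
exec(open('fit.py').read().split("for w in")[0])
P=P[:6];A_=A;A=A[:6]
for w in [(1,0),(0,1),(1,1)]:
    fn=lambda v: np.concatenate([w[0]*(proj(K,T,W(v,P))-A).ravel(),w[1]*(proj(K2,T2,W(v,P2))-B).ravel()])
    r=least_squares(fn,[.53,-.1,-.1]); print(w,r.x.round(4)); 
print(r.fun.reshape(-1,2).round(1).tolist())
v=r.x
def inv(p): return ((p-[v[0],v[1],0])@rot([0,0,v[2]]))
k1=back(K,T,A_[6],.198); k2=back(K2,T2,(np.array((126,118))+.5)/4-.5+[180,130],.198)
for k in (k1,k2): print('knobdisc',k.round(4),inv(k).round(4))
k1=back(K,T,(np.array((652,192))+.5)/4.4-.5+[300,130],.228); k2=back(K2,T2,(np.array((122,75))+.5)/4-.5+[180,130],.228)
for k in (k1,k2): print('knobtop',k.round(4),inv(k).round(4))
for n,p in [('handle',(-.106,0,.115))]+[('spot',(sx*.032,sy*.08,.124)) for sx in(-1,1) for sy in (-1,0,1)]: print(n,W(v,np.array([p])).round(4))
E
python3 fit2.py
```

```text
(1, 0) [ 0.5706 -0.1339 -0.1531]
(0, 1) [ 0.5731 -0.1302 -0.1661]
(1, 1) [ 0.5712 -0.1327 -0.159 ]
[[-0.8, -0.6], [0.7, -0.2], [0.3, 0.2], [-1.4, -0.4], [-1.0, -0.1], [-0.5, -0.0], [-0.3, -1.3], [1.0, -1.6], [0.1, -0.9], [-1.7, -1.0], [-0.6, -0.1], [-0.1, 0.6]]
knobdisc [ 0.5405 -0.3167  0.198 ] [-0.0012 -0.1866  0.198 ]
knobdisc [ 0.5536 -0.3092  0.198 ] [ 0.0106 -0.1771  0.198 ]
knobtop [ 0.5409 -0.314   0.228 ] [-0.0012 -0.1838  0.228 ]
knobtop [ 0.5434 -0.3176  0.228 ] [ 0.0018 -0.187   0.228 ]
handle [[ 0.4665 -0.1159  0.115 ]]
spot [[ 0.5269 -0.2066  0.124 ]]
spot [[ 0.5396 -0.1276  0.124 ]]
spot [[ 0.5523 -0.0486  0.124 ]]
spot [[ 0.5901 -0.2167  0.124 ]]
spot [[ 0.6028 -0.1378  0.124 ]]
spot [[ 0.6155 -0.0588  0.124 ]]
```

```bash
cat >> h.py <<'E'
def to(p,yaw=None,Rm=None):
    """print the shift/turn in tool axes to a world pose (tool down at yaw)"""
    s=st(); R0=rot(s['tool_rot']); 
    if Rm is None: Rm=R.from_euler('xyz',[np.pi,0,yaw]).as_matrix()
    rv=R.from_matrix(R0.T@Rm).as_rotvec(); d=R0.T@(np.array(p)-s['ee_pos'])
    print('turn',rv.round(4),'shift',d.round(4),'rows',max(np.linalg.norm(d)/.0417,np.linalg.norm(rv)/.125).round(1))
E
python3 -c "
from h import *
to([.541,-.316,.36],-.088)"
```

```text
t 0.45 q [-1.437  0.286  1.577 -0.     1.279 -0.15 ] p [ 0.189  -0.6479  0.2312] rpy [-3.1416e+00  2.0000e-04 -1.2869e+00] F [-0.6 -0.4  0.9] M [-0.06 -0.01  0.03] op 1.002
turn [-1.0000e-04  2.0000e-04 -1.1989e+00] shift [-0.2201 -0.4308 -0.1287] rows 12.0
```

>>> send_rows:
  commands: "0 0 -0.1 0 0 -0.08 -1;0 0 -0.2 -0.02 -0.04 -0.12 -1;0 0 -1.199 -0.22 -0.431 -0.129 -1;0 0 -1.199 -0.22 -0.431 -0.129 -1;0 0 -1.199 -0.22 -0.431 -0.129 -1;0 0 -1.199 -0.22 -0.431 -0.129 -1;0 0 -1.199 -0.22 -0.431 -0.129 -1;0 0 -1.199 -0.22 -0.431 -0.129 -1;0 0 -1.199 -0.22 -0.431 -0.129 -1;0 0 -1.199 -0.22 -0.431 -0.129 -1;0 0 -1.199 -0.22 -0.431 -0.129 -1;0 0 -1.199 -0.22 -0.431 -0.129 -1"

```text
clock: 1.45
ee_pos: [0.5067, -0.3481, 0.3555]
tool_rot: [3.141, -0.001, -0.088]
force: [0.1, -0.7, -1.2]
opening: 0.997
```

```bash
python3 -c "
from h import *
to([.541,-.316,.36],-.088)
f,K,T=cam('wrist'); cv2.imwrite('pics/w1.png',f)"
```

```text
t 1.45 q [-0.767  0.087  1.582 -0.     1.472 -0.679] p [ 0.5067 -0.3481  0.3555] rpy [ 3.1411e+00 -6.0000e-04 -8.7700e-02] F [ 0.1 -0.7 -1.2] M [0.01 0.01 0.02] op 0.997
turn [ 0.0005 -0.0006  0.0003] shift [ 0.0314 -0.035  -0.0045] rows 1.1
```

View pics/w1.png

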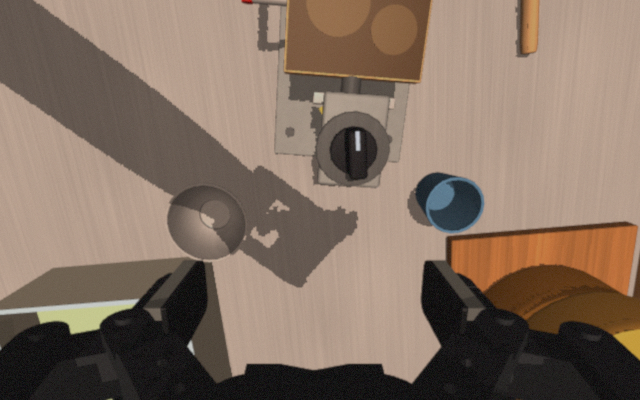

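```bash
python3 -c "
from h import *
f,K,T=cam('wrist'); cv2.imwrite('pics/w1c.png',cv2.resize(f[60:220,250:450],None,fx=4,fy=4,interpolation=cv2.INTER_CUBIC))
st()
print(back(K,T,(353,149),.198),back(K,T,(357,150),.228))
"
```

```text
t 1.55 q [-0.762  0.087  1.581  0.002  1.471 -0.681] p [ 0.5092 -0.3455  0.3563] rpy [-3.1413e+00 -3.1000e-03 -8.0800e-02] F [-0.7 -0.5  0. ] M [-0.03 -0.05  0.  ] op 1.001
[ 0.54686484 -0.31277751  0.198     ] [ 0.54668105 -0.31021151  0.228     ]
```

View pics/w1c.png

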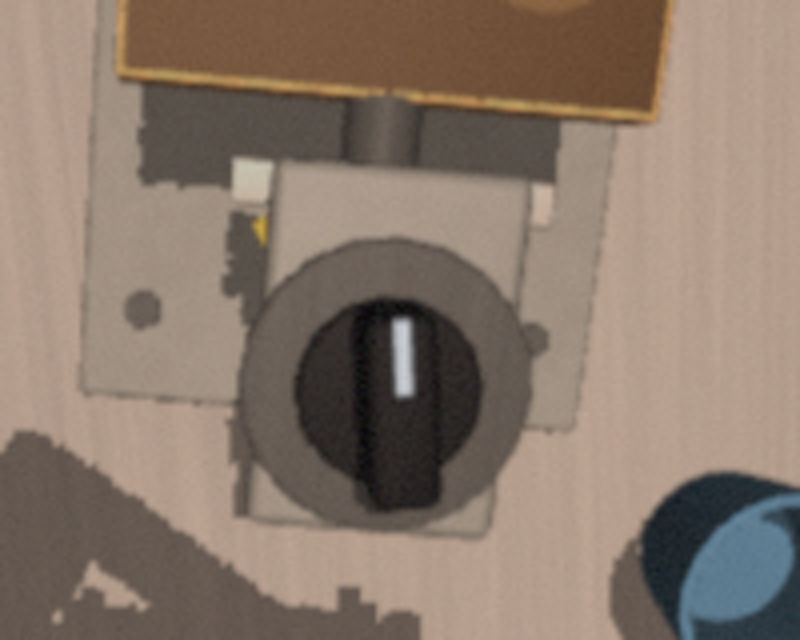

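```bash
python3 -c "
from h import *
f,K,T=cam('wrist')
st()
print(back(K,T,(346.9,156.6),.198),back(K,T,(350.1,160.1),.228))
"
```

```text
t 1.6 q [-0.765  0.087  1.582 -0.     1.471 -0.683] p [ 0.5074 -0.3476  0.3556] rpy [ 3.1407e+00 -1.0000e-03 -8.2900e-02] F [-0.7 -1.5  0.1] M [-0.01  0.03  0.02] op 1.003
[ 0.53847669 -0.32182781  0.198     ] [ 0.53822845 -0.32042857  0.228     ]
```

```bash
python3 -c "
from h import *
to([.540,-.319,.265],-.088)
"
```

```text
t 1.6 q [-0.765  0.087  1.582 -0.     1.471 -0.683] p [ 0.5074 -0.3476  0.3556] rpy [ 3.1407e+00 -1.0000e-03 -8.2900e-02] F [-0.7 -1.5  0.1] M [-0.01  0.03  0.02] op 1.003
turn [ 0.0009 -0.001   0.0051] shift [ 0.0301 -0.0313  0.0906] rows 2.4
```

>>> send_rows:
  commands: "0 0 0 0.03 -0.031 0 -1;0 0 0 0.03 -0.031 0.04 -0.4;0 0 0 0.03 -0.031 0.09 -0.4;0 0 0 0.03 -0.031 0.09 -0.4;0 0 0 0.03 -0.031 0.09 -0.4;0 0 0 0.03 -0.031 0.09 -0.4"
  force: 60

```text
clock: 2.1
ee_pos: [0.5375, -0.3227, 0.2655]
tool_rot: [3.141, 0.0, -0.09]
force: [0.6, -1.7, 1.0]
opening: 0.699
```

```bash
python3 -c "
from h import *
st()
f,K,T=cam('wrist'); cv2.imwrite('pics/w2.png',f)
print(proj(K,T,np.array([T[:3,3]*0+sensors.read_state()['ee_pos']])))
"
```

```text
t 2.1 q [-0.702  0.158  1.665 -0.     1.318 -0.613] p [ 0.5375 -0.3227  0.2655] rpy [ 3.1415e+00  2.0000e-04 -8.9600e-02] F [ 0.6 -1.7  1. ] M [-0.06 -0.02 -0.02] op 0.699
[[317.42978003 269.52179147]]
```

View pics/w2.png

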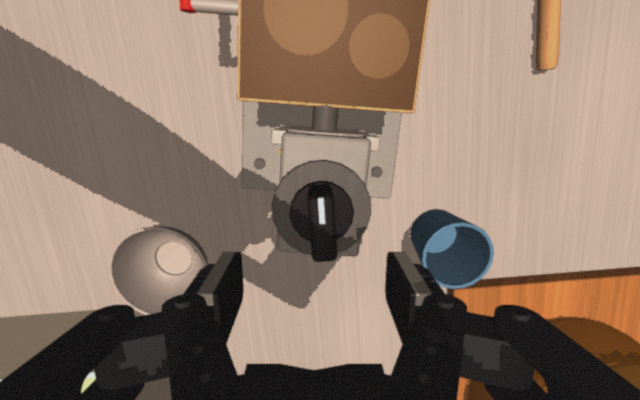

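```bash
python3 -c "
from h import *
f,K,T=cam('wrist')
cv2.imwrite('pics/w2c.png',cv2.resize(f[150:280,240:400],None,fx=5,fy=4.6,interpolation=cv2.INTER_CUBIC)*1)
g=cv2.convertScaleAbs(cv2.resize(f[150:280,240:400],None,fx=4.5,fy=4.5,interpolation=cv2.INTER_CUBIC),alpha=2.5,beta=20);cv2.imwrite('pics/w2c.png',g)
k=back(K,T,(321,211),.198);print(k)
a=-.088-np.pi/2
u=np.array([np.cos(a),np.sin(a)])
for s in(-1,1):
  for z in (.198,.228): print(s,z,proj(K,T,[k[0]+s*.019*u[0],k[1]+s*.019*u[1],z]))
"
```

```text
[ 0.54253418 -0.31913868  0.198     ]
-1 0.198 [[321.12893757 180.50930147]]
-1 0.228 [[322.39612134 192.11467566]]
1 0.198 [[320.87685056 240.12194229]]
1 0.228 [[322.04161707 259.91448463]]
```

View pics/w2c.png

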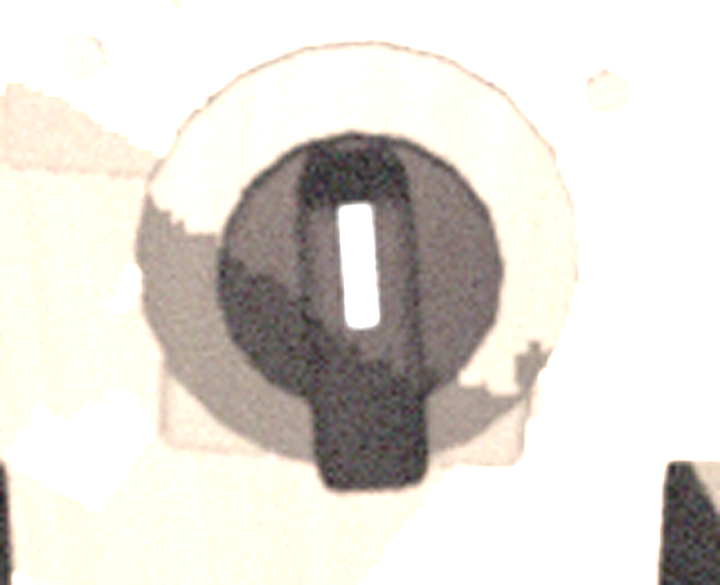

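```bash
python3 -c "
from h import *
f,K,T=cam('wrist')
a=back(K,T,(319,194),.228);b=back(K,T,(322.6,257.5),.228);print(a,b,np.arctan2(*(b-a)[[1,0]]),(a+b)/2,np.linalg.norm(a-b))
to([.542,-.3195,.204],-.14)
"
```

```text
[ 0.54281047 -0.30140224  0.228     ] [ 0.54173284 -0.33721147  0.228     ] -1.6008808427164996 [ 0.54227165 -0.31930685  0.228     ] 0.0358254390410985
t 2.25 q [-0.701  0.156  1.662 -0.     1.318 -0.612] p [ 0.5389 -0.3232  0.2687] rpy [ 3.1382 -0.0047 -0.0891] F [ 1.  -0.4 -1.1] M [-0.02 -0.01 -0.02] op 0.702
turn [ 0.0033 -0.0048  0.0509] shift [ 0.0025 -0.0042  0.0647] rows 1.6
```

>>> send_rows:
  commands: "0 0 -0.06 0.003 -0.004 0.03 -0.4;0 0 -0.06 0.003 -0.004 0.062 -0.4;0 0 -0.06 0.003 -0.004 0.062 -0.4;0 0 -0.06 0.003 -0.004 0.062 0.4;0 0 -0.06 0.003 -0.004 0.062 1;0 0 -0.06 0.003 -0.004 0.062 1;0 0 -0.06 0.003 -0.004 0.062 1;0 0 -0.06 0.003 -0.004 0.062 1;0 0 -0.06 0.003 -0.004 0.062 1;0 0 -0.06 0.003 -0.004 0.062 1"
  force: 60

```text
clock: 3.08
ee_pos: [0.5424, -0.3189, 0.2063]
tool_rot: [3.138, -0.004, -0.028]
force: [-0.8, -0.1, 6.0]
opening: 0.151
```

```bash
python3 -c "
from h import *
st()
f,K,T=cam('wrist'); cv2.imwrite('pics/w3.png',f)
"
```

```text
t 3.08 q [-0.692  0.205  1.721 -0.     1.211 -0.664] p [ 0.5424 -0.3189  0.2063] rpy [ 3.1382 -0.0036 -0.0282] F [-0.8 -0.1  6. ] M [ 0.05  0.26 -0.08] op 0.151
```

View pics/w3.png

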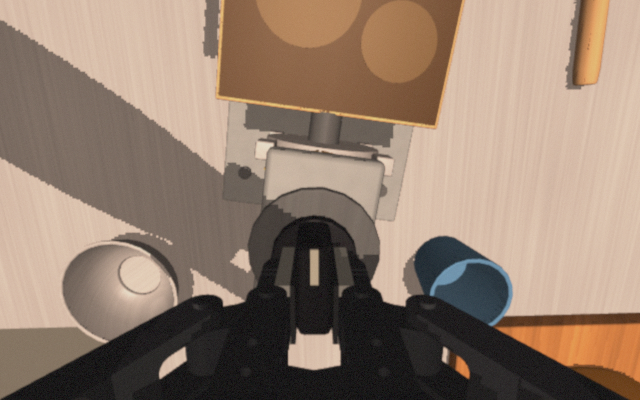

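>>> send_rows:
  commands: "0 0 -0.12 0 0 -0.001 1;0 0 -0.24 0 0 -0.001 1;0 0 -0.36 0 0 -0.001 1;0 0 -0.48 0 0 -0.001 1;0 0 -0.6 0 0 -0.001 1;0 0 -0.72 0 0 -0.001 1;0 0 -0.84 0 0 -0.001 1;0 0 -0.96 0 0 -0.001 1;0 0 -1.08 0 0 -0.001 1;0 0 -1.2 0 0 -0.001 1;0 0 -1.3 0 0 -0.001 1;0 0 -1.4 0 0 -0.001 1"

```text
clock: 4.13
ee_pos: [0.5417, -0.3194, 0.2063]
tool_rot: [3.139, 0.003, 1.376]
force: [-1.7, -2.4, 4.4]
opening: 0.153
```

>>> send_rows:
  commands: "0 0 -0.05 0 0 0 1;0 0 -0.1 0 0 0 1;0 0 -0.1 0 0 0 1"

```text
clock: 4.38
ee_pos: [0.5418, -0.3194, 0.2064]
tool_rot: [3.139, 0.002, 1.465]
force: [-2.9, -2.0, 5.2]
opening: 0.151
```

```bash
python3 -c "
from h import *
st()
f,K,T=cam('wrist'); cv2.imwrite('pics/w4.png',f)
"
```

```text
t 4.38 q [-0.694  0.205  1.721 -0.     1.212 -2.159] p [ 0.5418 -0.3194  0.2064] rpy [3.1385e+00 2.1000e-03 1.4648e+00] F [-2.9 -2.   5.2] M [-0.25  0.45 -1.81] op 0.151
```

View pics/w4.png

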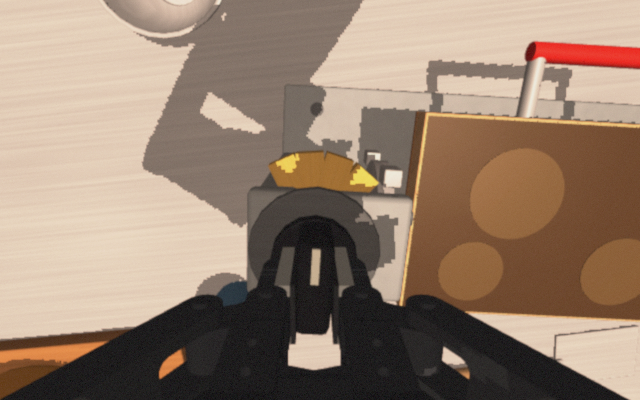

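>>> send_rows:
  commands: "0 0 0.05 0 0 0 -0.4;0 0 0.05 0 0 0 -0.4;0 0 0.05 0 0 0 -0.4;0 0 0.05 0 0 0 -0.4;0 0 0.05 0 0 -0.04 -0.4;0 0 0.05 0 0 -0.08 -0.4;0 0 0.05 0 0 -0.08 -0.4"

```text
clock: 5.02
ee_pos: [0.5444, -0.3198, 0.2939]
tool_rot: [3.128, 0.008, 1.423]
force: [1.1, 0.5, 2.6]
opening: 0.699
```

```bash
python3 -c "
from h import *
to([.4665,-.116,.26],-.155)
f,K,T=cam('wrist'); cv2.imwrite('pics/w5.png',f)
"
```

```text
t 5.02 q [-0.692  0.142  1.631  0.     1.352 -2.115] p [ 0.5444 -0.3198  0.2939] rpy [3.1284 0.0079 1.4235] F [1.1 0.5 2.6] M [-0.03 -0.03 -0.01] op 0.699
turn [ 0.0166 -0.0043  1.5785] shift [ 0.1904 -0.1074  0.031 ] rows 12.6
```

View pics/w5.png

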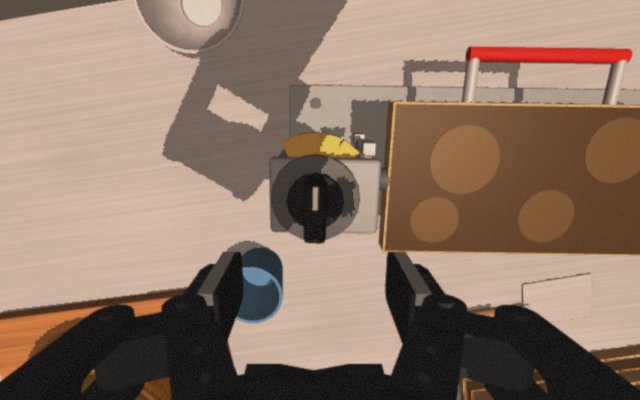

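The knob bar now lies along the frame's x, so it is fully loosened. The handle spans (469,53) to (631,56).

```bash
python3 -c "
from h import *
f,K,T=cam('wrist')
a=back(K,T,(469,53),.118);b=back(K,T,(631,55),.118);print(a,b,(a+b)/2,np.linalg.norm(a-b), np.arctan2(*(b-a)[[1,0]])-np.pi/2)
c=back(K,T,(392,101),.124);d=back(K,T,(382,249),.124);print(c,d,np.linalg.norm(c-d),np.arctan2(*(d-c)[[1,0]]))
"
```

```text
[ 0.45534321 -0.1810913   0.118     ] [ 0.47606494 -0.05215591  0.118     ] [ 0.46570407 -0.1166236   0.118     ] 0.1305899192361517 -0.15935143131147034
[ 0.4832527  -0.24702452  0.124     ] [ 0.61247379 -0.26763033  0.124     ] 0.1308536913278602 -0.15813036109686204
```

>>> send_rows:
  commands: "0 0 0.13 0 0 0 -0.4;0.017 -0.004 1.58 0.19 -0.107 0.03 -0.4;0.017 -0.004 1.58 0.19 -0.107 0.03 -0.4;0.017 -0.004 1.58 0.19 -0.107 0.03 -0.4;0.017 -0.004 1.58 0.19 -0.107 0.03 -0.4;0.017 -0.004 1.58 0.19 -0.107 0.03 -0.4;0.017 -0.004 1.58 0.19 -0.107 0.03 -0.4;0.017 -0.004 1.58 0.19 -0.107 0.03 -0.4;0.017 -0.004 1.58 0.19 -0.107 0.03 -0.4;0.017 -0.004 1.58 0.19 -0.107 0.03 -0.4;0.017 -0.004 1.58 0.19 -0.107 0.03 -0.4;0.017 -0.004 1.58 0.19 -0.107 0.03 -0.4"

```text
clock: 6.12
ee_pos: [0.4629, -0.1134, 0.252]
tool_rot: [-3.132, 0.016, -0.083]
force: [-0.6, -0.7, -0.6]
opening: 0.701
```

```bash
python3 -c "
from h import *
to([.4665,-.116,.26],-.155)
f,K,T=cam('wrist'); cv2.imwrite('pics/w6.png',f)
"
```

```text
t 6.12 q [-0.455 -0.171  2.017  0.003  1.313 -0.373] p [ 0.4629 -0.1134  0.252 ] rpy [-3.132   0.0156 -0.0829] F [-0.6 -0.7 -0.6] M [-0.01  0.04 -0.01] op 0.701
turn [-0.009   0.0159  0.072 ] shift [ 0.0037  0.0022 -0.0081] rows 0.6
```

View pics/w6.png

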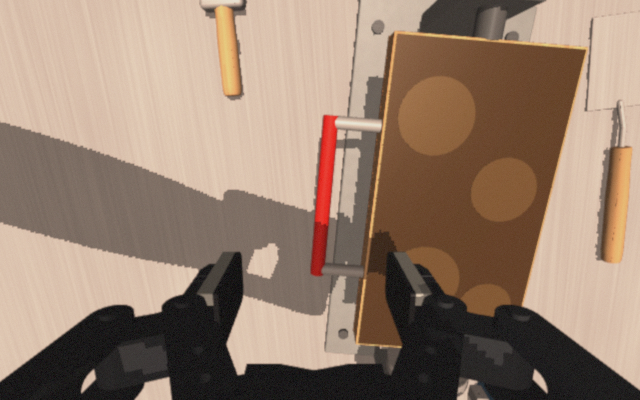

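```bash
python3 -c "
from h import *
to([.466,-.1165,.17],-.159)
"
```

```text
t 6.17 q [-0.455 -0.17   2.017  0.003  1.313 -0.369] p [ 0.4629 -0.1135  0.252 ] rpy [-3.1321  0.0156 -0.0871] F [-0.9  0.2 -0.3] M [ 0.03  0.   -0.05] op 0.7
turn [-0.0089  0.016   0.0718] shift [0.0046 0.0035 0.0819] rows 2.0
```

>>> send_rows:
  commands: "-0.009 0.016 0.072 0.005 0.003 0 0.25;-0.009 0.016 0.072 0.005 0.003 0 0.25;-0.009 0.016 0.072 0.005 0.003 0.04 0.25;-0.009 0.016 0.072 0.005 0.003 0.08 0.25;-0.009 0.016 0.072 0.005 0.003 0.082 0.25;-0.009 0.016 0.072 0.005 0.003 0.082 0.25;-0.009 0.016 0.072 0.005 0.003 0.082 0.25"

```text
clock: 6.75
ee_pos: [0.4681, -0.1169, 0.1729]
tool_rot: [3.14, -0.004, -0.148]
force: [0.0, 0.1, 1.1]
opening: 0.375
```

```bash
python3 -c "
from h import *
to([.466,-.1165,.096],-.159)
f,K,T=cam('wrist'); cv2.imwrite('pics/w7.png',f)
"
```

```text
t 6.75 q [-0.455 -0.091  2.095  0.     1.133 -0.307] p [ 0.4681 -0.1169  0.1729] rpy [ 3.1404 -0.0039 -0.1483] F [0.  0.1 1.1] M [-0.    0.01 -0.03] op 0.375
turn [ 0.0011 -0.0039  0.0107] shift [-0.0024 -0.0002  0.0769] rows 1.8
```

View pics/w7.png

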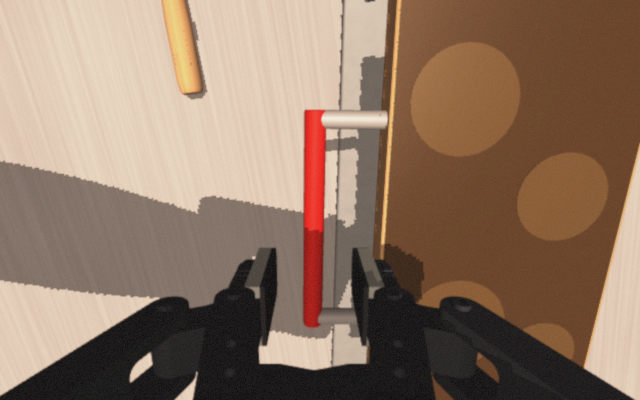

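>>> send_rows:
  commands: "0 0 0.01 0 0 0.04 0.25;0 0 0.01 0 0 0.077 0.25;0 0 0.01 0 0 0.077 0.25;0 0 0.01 0 0 0.077 0.25;0 0 0.01 0 0 0.077 1;0 0 0.01 0 0 0.077 1;0 0 0.01 0 0 0.077 1;0 0 0.01 0 0 0.077 1;0 0 0.01 0 0 0.077 1"
  force: 50

```text
clock: 7.55
ee_pos: [0.468, -0.1175, 0.0974]
tool_rot: [3.139, -0.004, -0.159]
force: [-5.1, -1.8, 2.7]
opening: 0.12
```

```bash
python3 -c "
from h import *
st()
f,K,T=cam('wrist'); cv2.imwrite('pics/w8.png',f)
s=sensors.read_state(); R0=rot(s['tool_rot']); p0=np.array([.466,-.1165,.096]); c=np.cos(-.159);n=np.sin(-.159)
# arc shifts in tool axes from current
for k in range(1,25):
    a=k/24*np.pi
    d=np.array([c*.106*(1-np.cos(a)),n*.106*(1-np.cos(a)),.106*np.sin(a)]); print(k,round(a,2),(R0.T@d).round(4))
"
```

```text
t 7.55 q [-4.560e-01  1.600e-02  2.146e+00 -2.000e-03  9.740e-01 -2.960e-01] p [ 0.468  -0.1175  0.0974] rpy [ 3.1388 -0.0038 -0.1589] F [-5.1 -1.8  2.7] M [-0.05  0.74 -0.05] op 0.12
1 0.13 [ 0.001   0.     -0.0138]
2 0.26 [ 0.0037  0.0001 -0.0274]
3 0.39 [ 0.0082  0.0001 -0.0405]
4 0.52 [ 0.0144  0.0001 -0.0529]
5 0.65 [ 0.0221  0.0002 -0.0644]
6 0.79 [ 0.0313  0.0002 -0.0748]
7 0.92 [ 0.0418  0.0002 -0.0839]
8 1.05 [ 0.0533  0.0003 -0.0916]
9 1.18 [ 0.0658  0.0003 -0.0977]
10 1.31 [ 0.079   0.0003 -0.1021]
11 1.44 [ 0.0926  0.0003 -0.1047]
12 1.57 [ 0.1064  0.0003 -0.1056]
13 1.7 [ 0.1202  0.0003 -0.1046]
14 1.83 [ 0.1338  0.0003 -0.1019]
15 1.96 [ 0.1469  0.0003 -0.0974]
16 2.09 [ 0.1593  0.0002 -0.0912]
17 2.23 [ 0.1708  0.0002 -0.0835]
18 2.36 [ 0.1812  0.0002 -0.0743]
19 2.49 [ 0.1903  0.0002 -0.0638]
20 2.62 [ 1.98e-01  1.00e-04 -5.23e-02]
21 2.75 [ 2.041e-01  1.000e-04 -3.980e-02]
22 2.88 [ 2.085e-01  1.000e-04 -2.660e-02]
23 3.01 [ 0.2111  0.     -0.013 ]
24 3.14 [ 0.212  -0.      0.0008]
```

View pics/w8.png

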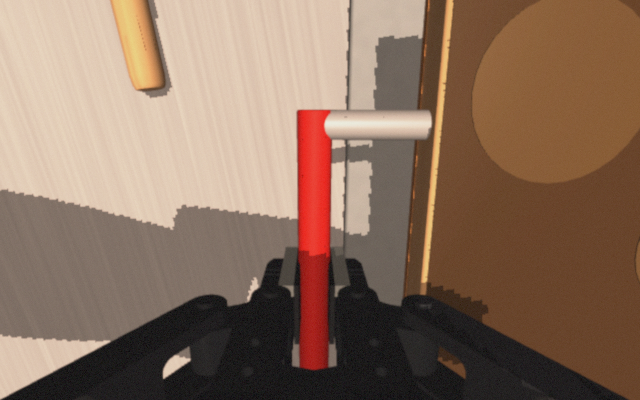

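>>> send_rows:
  commands: "0 0 0 0.001 0 -0.014 1;0 0 0 0.004 0 -0.027 1;0 0 0 0.008 0 -0.041 1;0 0 0 0.014 0 -0.053 1;0 0 0 0.022 0 -0.064 1;0 0 0 0.031 0 -0.075 1;0 0 0 0.042 0 -0.084 1;0 0 0 0.053 0 -0.092 1;0 0 0 0.066 0 -0.098 1;0 0 0 0.079 0 -0.102 1;0 0 0 0.093 0 -0.105 1;0 0 0 0.106 0 -0.106 1"

```text
clock: 8.6
ee_pos: [0.5731, -0.1346, 0.207]
tool_rot: [3.138, -0.006, -0.159]
force: [-6.8, -0.3, 15.1]
opening: 0.116
```

```bash
python3 -c "
from h import *
st()
f,K,T=cam('wrist'); cv2.imwrite('pics/w9.png',f)
f,K,T=cam('scene'); cv2.imwrite('pics/s9.png',f)
"
```

```text
t 8.6 q [-0.402  0.116  1.821 -0.003  1.199 -0.242] p [ 0.5731 -0.1346  0.207 ] rpy [ 3.1378 -0.0055 -0.1594] F [-6.8 -0.3 15.1] M [0.02 1.29 0.02] op 0.116
```

View pics/w9.png

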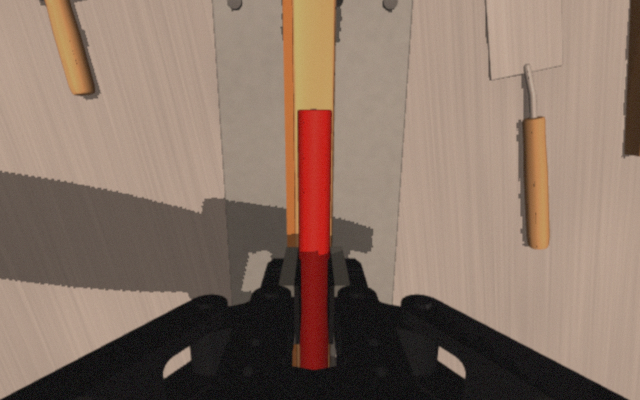

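View pics/s9.png

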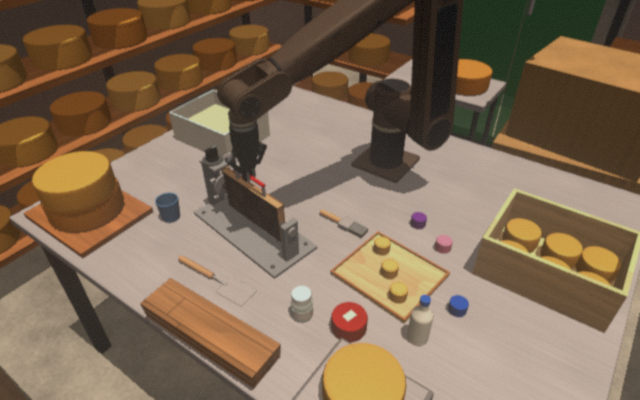

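>>> send_rows:
  commands: "0 0 0 0.014 0 -0.002 1;0 0 0 0.027 0 0.001 1;0 0 0 0.041 0 0.005 1;0 0 0 0.053 0 0.011 1;0 0 0 0.064 0 0.019 1;0 0 0 0.075 0 0.028 1;0 0 0 0.084 0 0.039 1;0 0 0 0.092 0 0.051 1;0 0 0 0.098 0 0.064 1;0 0 0 0.102 0 0.077 1;0 0 0 0.105 0 0.091 1;0 0 0 0.106 0 0.105 1"

```text
clock: 9.7
ee_pos: [0.6775, -0.1511, 0.1002]
tool_rot: [3.14, -0.002, -0.16]
force: [-32.3, 7.9, 69.7]
opening: 0.116
```

```bash
python3 -c "
from h import *
st()
f,K,T=cam('wrist'); cv2.imwrite('pics/w10.png',f)
f,K,T=cam('scene'); cv2.imwrite('pics/s10.png',cv2.resize(f[100:300,150:350],None,fx=3,fy=3))
"
```

```text
t 9.7 q [-3.650e-01  4.490e-01  1.617e+00 -1.000e-03  1.073e+00 -2.050e-01] p [ 0.6775 -0.1511  0.1002] rpy [ 3.1398e+00 -2.4000e-03 -1.5950e-01] F [-32.3   7.9  69.7] M [ 1.3   5.32 -0.03] op 0.116
```

View pics/s10.png

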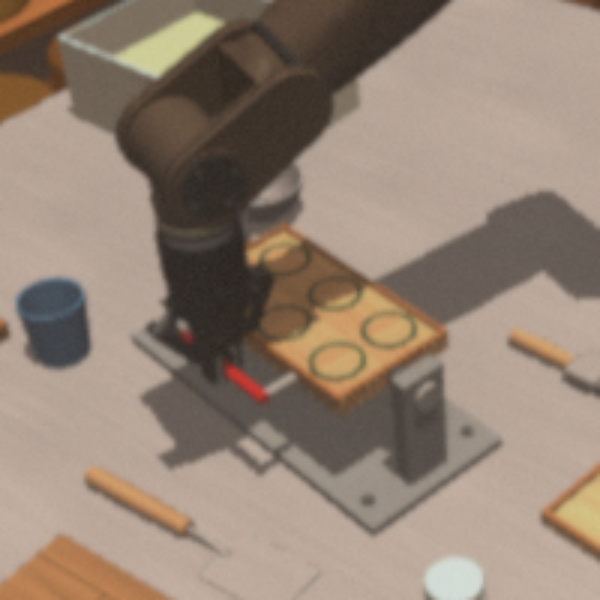

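The board is clean side up against its stop. Now to ease the 70 N load, release the handle and rise.

>>> send_rows:
  commands: "0 0 0 -0.002 0 -0.004 1;0 0 0 -0.002 0 -0.004 0.25;0 0 0 -0.002 0 -0.004 0.25;0 0 0 -0.002 0 -0.004 0.25;0 0 0 -0.002 0 -0.04 0.25;0 0 0 -0.002 0 -0.08 0.25;0 0 0 -0.002 0 -0.12 0.25;0 0 0 -0.002 0 -0.16 0.25;0 0 0 -0.002 0 -0.2 0.25;0 0 0 -0.002 0 -0.2 0.25"

```text
clock: 10.63
ee_pos: [0.678, -0.1509, 0.3087]
tool_rot: [3.137, -0.021, -0.16]
force: [0.1, 0.2, 1.8]
opening: 0.376
```

```bash
python3 -c "
from h import *
to([.542,-.319,.275],1.46)
f,K,T=cam('wrist'); cv2.imwrite('pics/w11.png',f)
"
```

```text
t 10.63 q [-0.365  0.273  1.453  0.     1.394 -0.205] p [ 0.678  -0.1509  0.3087] rpy [ 3.1373 -0.0213 -0.1596] F [0.1 0.2 1.8] M [-0.02 -0.02 -0.02] op 0.376
turn [ 0.0206 -0.013  -1.6196] shift [-0.1082  0.1874  0.0322] rows 13.0
```

View pics/w11.png

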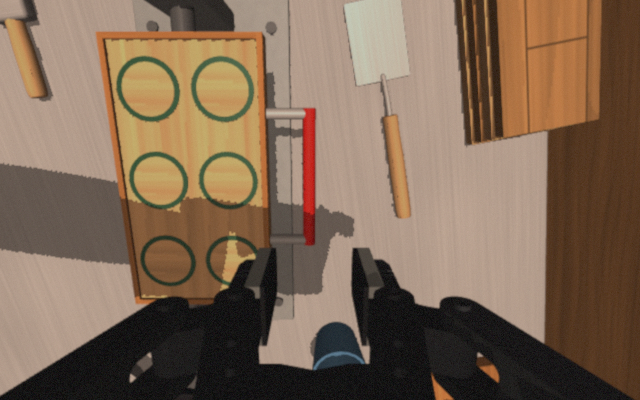

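>>> send_rows:
  commands: "0.02 -0.013 -1.59 -0.108 0.187 -0.005 -0.4;0.02 -0.013 -1.59 -0.108 0.187 -0.005 -0.4;0.02 -0.013 -1.59 -0.108 0.187 -0.005 -0.4;0.02 -0.013 -1.59 -0.108 0.187 -0.005 -0.4;0.02 -0.013 -1.59 -0.108 0.187 -0.005 -0.4;0.02 -0.013 -1.59 -0.108 0.187 -0.005 -0.4;0.02 -0.013 -1.59 -0.108 0.187 -0.005 -0.4;0.02 -0.013 -1.59 -0.108 0.187 -0.005 -0.4;0.02 -0.013 -1.59 -0.108 0.187 -0.005 -0.4;0.02 -0.013 -1.59 -0.108 0.187 -0.005 -0.4;0.02 -0.013 -1.59 -0.108 0.187 -0.005 -0.4;0.02 -0.013 -1.59 -0.108 0.187 -0.005 -0.4"

```text
clock: 11.68
ee_pos: [0.5376, -0.3168, 0.2989]
tool_rot: [-3.122, -0.005, 1.328]
force: [0.5, 0.0, -0.6]
opening: 0.701
```

>>> send_rows:
  commands: "0 0 0 0 0 0 -0.4;0 0 0 0 0 0 -0.4"

```text
clock: 11.85
ee_pos: [0.5378, -0.3169, 0.2995]
tool_rot: [-3.123, -0.004, 1.319]
force: [0.0, 0.2, 0.2]
opening: 0.698
```

```bash
python3 -c "
from h import *
to([.542,-.319,.205],1.43)
f,K,T=cam('wrist'); cv2.imwrite('pics/w12.png',f)
"
```

```text
t 11.85 q [-0.693  0.143  1.621 -0.005  1.397 -2.011] p [ 0.5378 -0.3169  0.2995] rpy [-3.1227 -0.0039  1.3188] F [0.  0.2 0.2] M [-0.   -0.01 -0.06] op 0.698
turn [-0.0186 -0.005  -0.1111] shift [-0.0013  0.0064  0.0944] rows 2.3
```

View pics/w12.png

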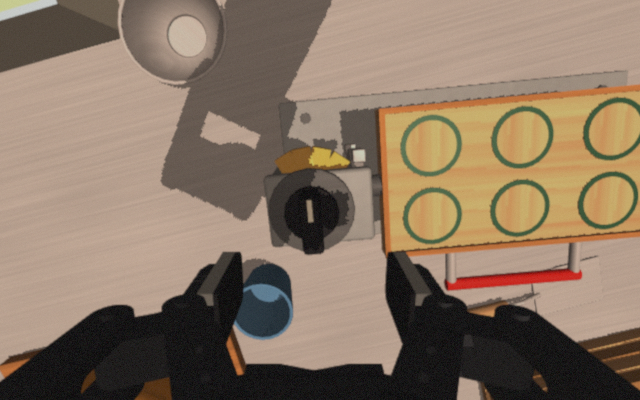

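>>> send_rows:
  commands: "-0.018 -0.005 -0.11 -0.001 0.006 0.02 -0.4;-0.018 -0.005 -0.11 -0.001 0.006 0.04 -0.4;-0.018 -0.005 -0.11 -0.001 0.006 0.04 -0.4;-0.018 -0.005 -0.11 -0.001 0.006 0.04 -0.4"

```text
clock: 12.23
ee_pos: [0.5423, -0.3189, 0.2593]
tool_rot: [-3.14, -0.001, 1.43]
force: [-0.1, -0.3, 0.3]
opening: 0.699
```

```bash
python3 -c "
from h import *
to([.542,-.319,.205],1.43)
"
```

```text
t 12.23 q [-0.692  0.168  1.666 -0.     1.31  -2.123] p [ 0.5423 -0.3189  0.2593] rpy [-3.1396e+00 -7.0000e-04  1.4302e+00] F [-0.1 -0.3  0.3] M [-0.01 -0.02  0.01] op 0.699
turn [-0.002  -0.0007  0.0002] shift [-0.0002 -0.0002  0.0543] rows 1.3
```

>>> send_rows:
  commands: "0 0 0 0 0 0.03 -0.4;0 0 0 0 0 0.054 -0.4;0 0 0 0 0 0.054 -0.4;0 0 0 0 0 0.054 0.4;0 0 0 0 0 0.054 1;0 0 0 0 0 0.054 1;0 0 0 0 0 0.054 1;0 0 0 0 0 0.054 1;0 0 0 0 0 0.054 1;0 0 0 0 0 0.054 1"
  force: 60

```text
clock: 13.07
ee_pos: [0.5442, -0.3199, 0.2103]
tool_rot: [3.136, 0.002, 1.43]
force: [-0.1, 2.6, 6.1]
opening: 0.149
```

>>> send_rows:
  commands: "0 0 0.12 0 0 0 1;0 0 0.24 0 0 0 1;0 0 0.36 0 0 0 1;0 0 0.48 0 0 0 1;0 0 0.6 0 0 0 1;0 0 0.72 0 0 0 1;0 0 0.84 0 0 0 1;0 0 0.96 0 0 0 1;0 0 1.08 0 0 0 1;0 0 1.2 0 0 0 1;0 0 1.3 0 0 0 1;0 0 1.4 0 0 0 1"

```text
clock: 14.07
ee_pos: [0.5425, -0.3214, 0.2103]
tool_rot: [3.135, 0.0, 0.028]
force: [-5.7, -1.6, 7.4]
opening: 0.147
```

```bash
python3 -c "
from h import *
st()
"
```

```text
t 14.07 q [-0.694  0.205  1.713 -0.005  1.219 -0.72 ] p [ 0.5425 -0.3214  0.2103] rpy [3.1351e+00 1.0000e-04 2.8300e-02] F [-5.7 -1.6  7.4] M [-0.14  0.96  0.08] op 0.147
```

>>> send_rows:
  commands: "0 0 0.04 0 0 0 1;0 0 0.08 0 0 0 1;0 0 0.12 0 0 0 1;0 0 0.15 0 0 0 1;0 0 0.15 0 0 0 1"

```text
clock: 14.48
ee_pos: [0.5423, -0.3214, 0.2103]
tool_rot: [3.134, 0.0, -0.112]
force: [-4.8, -0.8, 7.0]
opening: 0.151
```

```bash
python3 -c "
from h import *
st()
"
```

```text
t 14.48 q [-0.693  0.205  1.713 -0.007  1.219 -0.579] p [ 0.5423 -0.3214  0.2103] rpy [ 3.1343e+00  2.0000e-04 -1.1250e-01] F [-4.8 -0.8  7. ] M [-0.12  0.94  1.19] op 0.151
```

>>> send_rows:
  commands: "0 0 -0.03 0 0 0 -0.4;0 0 -0.03 0 0 0 -0.4;0 0 -0.03 0 0 0 -0.4;0 0 -0.03 0 0 0 -0.4;0 0 -0.03 0 0 -0.04 -0.4;0 0 -0.03 0 0 -0.08 -0.4;0 0 -0.03 0 0 -0.12 -0.4;0 0 -0.03 0 0 -0.12 -0.4"

```text
clock: 15.15
ee_pos: [0.5457, -0.3214, 0.3387]
tool_rot: [3.13, -0.016, -0.088]
force: [1.0, -0.1, 2.4]
opening: 0.699
```

```bash
python3 -c "
from h import *
to([.571,-.16,.36],-.159)
f,K,T=cam('wrist'); cv2.imwrite('pics/w13.png',f)
"
```

```text
t 15.15 q [-6.920e-01  1.240e-01  1.572e+00 -1.000e-03  1.426e+00 -6.040e-01] p [ 0.5457 -0.3214  0.3387] rpy [ 3.13   -0.0158 -0.0879] F [ 1.  -0.1  2.4] M [0.01 0.01 0.01] op 0.699
turn [ 0.0111 -0.0163  0.071 ] shift [ 0.0114 -0.1628 -0.023 ] rows 4.0
```

View pics/w13.png

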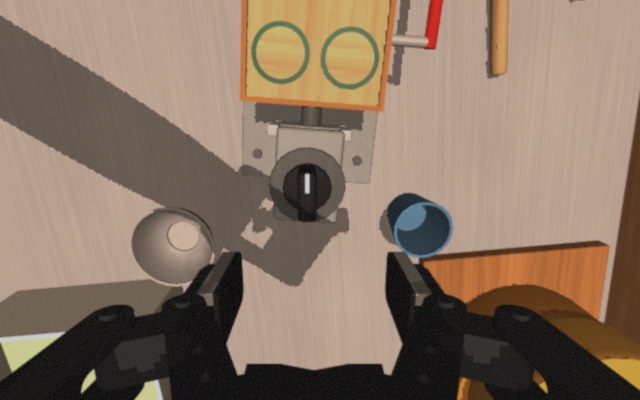

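The knob bar is across the frame again, so it is locked. Next, the board rings from above.

>>> send_rows:
  commands: "0.011 -0.016 0.07 0.011 -0.163 -0.023 -1;0.011 -0.016 0.07 0.011 -0.163 -0.023 -1;0.011 -0.016 0.07 0.011 -0.163 -0.023 -1;0.011 -0.016 0.07 0.011 -0.163 -0.023 -1;0.011 -0.016 0.07 0.011 -0.163 -0.023 -1;0.011 -0.016 0.07 0.011 -0.163 -0.023 -1;0.011 -0.016 0.07 0.011 -0.163 -0.023 -1;0.011 -0.016 0.07 0.011 -0.163 -0.023 -1"

```text
clock: 15.87
ee_pos: [0.5678, -0.1589, 0.3487]
tool_rot: [-3.132, 0.017, -0.159]
force: [0.5, -0.2, 0.2]
opening: 1.005
```

```bash
cat > rings.py <<'E'
from h import *
S=[];
st()
f,K,T=cam('wrist'); cv2.imwrite('pics/w14.png',f)
hsv=cv2.cvtColor(f,cv2.COLOR_BGR2HSV)
m=cv2.inRange(hsv,(40,50,20),(95,255,170)); m=cv2.morphologyEx(m,cv2.MORPH_CLOSE,np.ones((3,3)))
cs,h=cv2.findContours(m,cv2.RETR_EXTERNAL,cv2.CHAIN_APPROX_NONE)
for c in cs:
    if len(c)>60 and cv2.boundingRect(c)[2]>30:
        e=cv2.fitEllipse(c); print(np.round(e[0],1),np.round(e[1],1),back(K,T,e[0],.124).round(4))
E
python3 rings.py
```

```text
t 15.87 q [-0.447  0.043  1.641  0.004  1.477 -0.288] p [ 0.5678 -0.1589  0.3487] rpy [-3.1325  0.0168 -0.1592] F [ 0.5 -0.2  0.2] M [-0.01 -0.04  0.01] op 1.005
[347.8 225.4] [45.4 47.8] [ 0.5905 -0.2176  0.124 ]
[288.2 224.5] [44.9 47.1] [ 0.5276 -0.2069  0.124 ]
[349.8 150.2] [50.5 51.6] [ 0.6033 -0.1387  0.124 ]
[286.8 149.8] [49.9 51.1] [ 0.5403 -0.1283  0.124 ]
[285.4  66.1] [53.3 56.9] [ 0.5531 -0.0496  0.124 ]
[352.1  65.9] [54.  57.8] [ 0.6162 -0.0596  0.124 ]
```

View pics/w14.png

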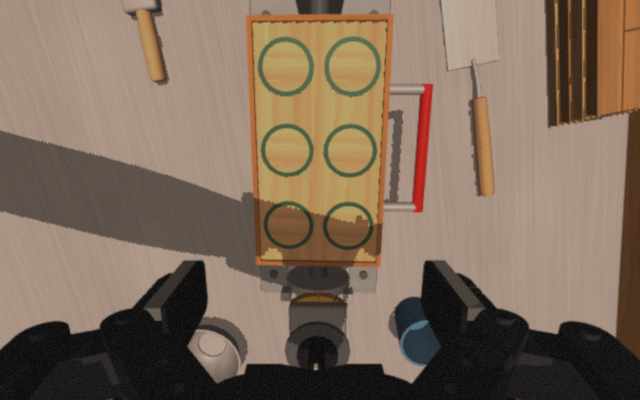

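```bash
python3 -c "
from h import *
to([.485,.28,.32],-.78)
"
```

```text
t 15.92 q [-0.447  0.043  1.641  0.004  1.477 -0.288] p [ 0.5678 -0.1592  0.3488] rpy [-3.1324  0.0167 -0.1597] F [ 0.1 -0.2 -0. ] M [-0.04  0.02  0.01] op 1.004
turn [-0.0037  0.019   0.6202] shift [-0.1511 -0.4201  0.0352] rows 10.7
```

>>> send_rows:
  commands: "-0.004 0.019 0.62 -0.151 -0.42 0.035 -1;-0.004 0.019 0.62 -0.151 -0.42 0.035 -1;-0.004 0.019 0.62 -0.151 -0.42 0.035 -1;-0.004 0.019 0.62 -0.151 -0.42 0.035 -1;-0.004 0.019 0.62 -0.151 -0.42 0.035 -1;-0.004 0.019 0.62 -0.151 -0.42 0.035 -1;-0.004 0.019 0.62 -0.151 -0.42 0.035 -1;-0.004 0.019 0.62 -0.151 -0.42 0.035 -1;-0.004 0.019 0.62 -0.151 -0.42 0.035 -1;-0.004 0.019 0.62 -0.151 -0.42 0.035 -1;-0.004 0.019 0.62 -0.151 -0.42 0.035 -1;-0.004 0.019 0.62 -0.151 -0.42 0.035 -1"

```text
clock: 16.92
ee_pos: [0.483, 0.2855, 0.3196]
tool_rot: [-3.141, 0.002, -0.773]
force: [-0.4, 0.2, -0.2]
opening: 0.999
```

```bash
python3 -c "
from h import *
to([.485,.28,.32],-.78)
f,K,T=cam('wrist'); cv2.imwrite('pics/w15.png',f)
hsv=cv2.cvtColor(f,cv2.COLOR_BGR2HSV)
print(hsv[150,::40])
"
```

```text
t 16.92 q [ 0.352 -0.021  1.757  0.002  1.407  1.125] p [0.483  0.2855 0.3196] rpy [-3.1413e+00  1.8000e-03 -7.7330e-01] F [-0.4  0.2 -0.2] M [-0.07  0.02  0.07] op 0.999
turn [-0.0003  0.0018  0.0067] shift [ 0.0053  0.0026 -0.0004] rows 0.1
[[ 21 178 168]
 [ 29  96 170]
 [ 15 126  71]
 [ 13  60  89]
 [ 14  59 155]
 [ 12 176 165]
 [ 26 102 170]
 [ 20 118 169]
 [ 30 128 170]
 [ 22 113 167]
 [ 23 107 171]
 [ 13  57 157]
 [ 13  58 158]
 [ 11  53 159]
 [ 13  56 158]
 [ 11  56 154]]
```

View pics/w15.png

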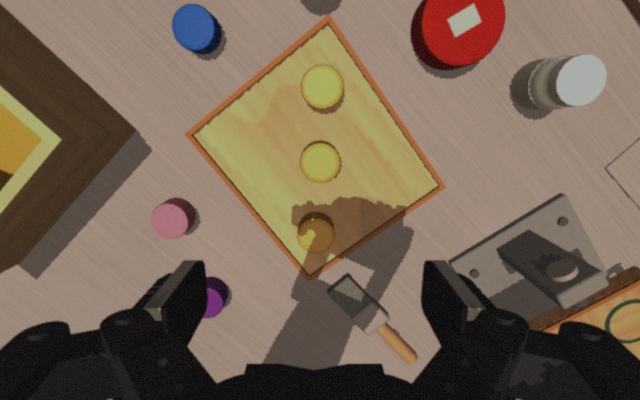

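```bash
cat > ch.py <<'E'
from h import *
s=st()
f,K,T=cam('wrist'); 
import sys
a=np.array(eval(sys.argv[1]),float)
for p in a: print(p,back(K,T,p,.044).round(4))
E
python3 ch.py "[(323,85.5),(321,160),(316,233)]"
python3 - <<'E'
import cv2
f=cv2.imread('pics/w15.png'); cv2.imwrite('pics/w15c.png',cv2.resize(f[50:270,230:400],None,fx=2.7,fy=2.7,interpolation=cv2.INTER_CUBIC))
E
```

```text
t 16.97 q [ 3.480e-01 -2.200e-02  1.757e+00 -1.000e-03  1.407e+00  1.123e+00] p [0.484  0.2829 0.3198] rpy [ 3.1405e+00 -6.0000e-04 -7.7450e-01] F [ 0.7 -1.1 -0. ] M [-0.01 -0.02  0.  ] op 0.998
[323.   85.5] [0.5526 0.3388 0.044 ]
[321. 160.] [0.4937 0.2811 0.044 ]
[316. 233.] [0.4267 0.2207 0.044 ]
```

View pics/w15c.png

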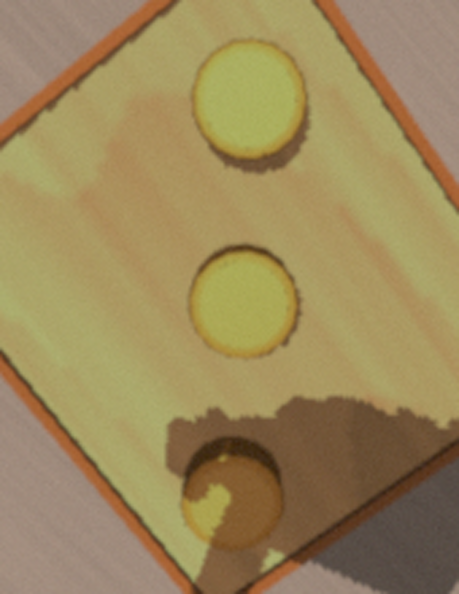

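```bash
python3 -c "
from h import *
to([.424,.2185,.12],-.785)
"
```

```text
t 17.02 q [ 0.346 -0.023  1.758 -0.002  1.407  1.122] p [0.4847 0.2813 0.3201] rpy [ 3.1405e+00 -1.5000e-03 -7.7650e-01] F [ 0.9 -0.3 -1.6] M [-0.03 -0.03  0.02] op 0.999
turn [ 0.0011 -0.0015  0.0085] shift [0.0004 0.0871 0.2002] rows 5.2
```

>>> send_rows:
  commands: "0 0 0.008 0 0.087 0.2 -0.55;0 0 0.008 0 0.087 0.2 -0.55;0 0 0.008 0 0.087 0.2 -0.55;0 0 0.008 0 0.087 0.2 -0.55;0 0 0.008 0 0.087 0.2 -0.55;0 0 0.008 0 0.087 0.2 -0.55;0 0 0.008 0 0.087 0.2 -0.55;0 0 0.008 0 0.087 0.2 -0.55;0 0 0.008 0 0.087 0.2 -0.55;0 0 0.008 0 0.087 0.2 -0.55"

```text
clock: 17.85
ee_pos: [0.4271, 0.2195, 0.1243]
tool_rot: [-3.135, -0.005, -0.786]
force: [0.7, 0.4, -0.4]
opening: 0.773
```

```bash
cat > look.py <<'E'
from h import *
import sys
s=st()
f,K,T=cam('wrist'); n=sys.argv[1]; z=float(sys.argv[2])
c=proj(K,T,[s['ee_pos'][0],s['ee_pos'][1],z])[0]; print('tcp axis at z:',c.round(1))
cv2.circle(f,(int(c[0]),int(c[1])),2,(255,0,255),-1)
cv2.imwrite(n,f); np.savez('last.npz',K=K,T=T)
E
python3 look.py pics/w16.png .044
```

```text
t 17.85 q [ 2.640e-01 -3.300e-02  2.138e+00 -1.000e-03  1.028e+00  1.051e+00] p [0.4271 0.2195 0.1243] rpy [-3.1353 -0.0049 -0.7863] F [ 0.7  0.4 -0.4] M [-0.02 -0.03  0.04] op 0.773
tcp axis at z: [313.5 213.3]
```

View pics/w16.png

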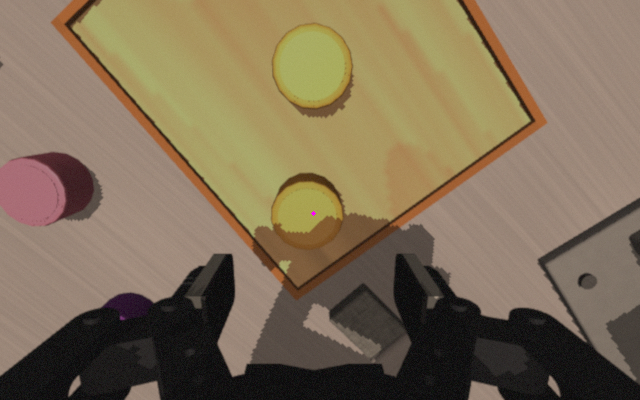

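>>> send_rows:
  commands: "0 0 0 -0.003 0.001 0.03 -0.55;0 0 0 -0.003 0.001 0.07 -0.55;0 0 0 -0.003 0.001 0.1 -0.55;0 0 0 -0.003 0.001 0.11 -0.55;0 0 0 -0.003 0.001 0.11 -0.55;0 0 0 -0.003 0.001 0.11 0;0 0 0 -0.003 0.001 0.11 1;0 0 0 -0.003 0.001 0.11 1;0 0 0 -0.003 0.001 0.11 1;0 0 0 -0.003 0.001 0.11 1;0 0 0 -0.003 0.001 0.11 1;0 0 0 -0.003 0.001 0.11 1"
  force: 40

```text
clock: 18.9
ee_pos: [0.4235, 0.2208, 0.0133]
tool_rot: [-3.137, -0.004, -0.786]
force: [0.5, 1.5, 7.3]
opening: 0.548
```

```bash
python3 look.py pics/w17.png .044
```

```text
t 18.9 q [ 2.680e-01  1.600e-01  2.185e+00 -1.000e-03  7.900e-01  1.055e+00] p [0.4235 0.2208 0.0133] rpy [-3.1367 -0.0039 -0.7861] F [0.5 1.5 7.3] M [ 0.11  0.13 -0.01] op 0.548
tcp axis at z: [314.6 303.3]
```

View pics/w17.png

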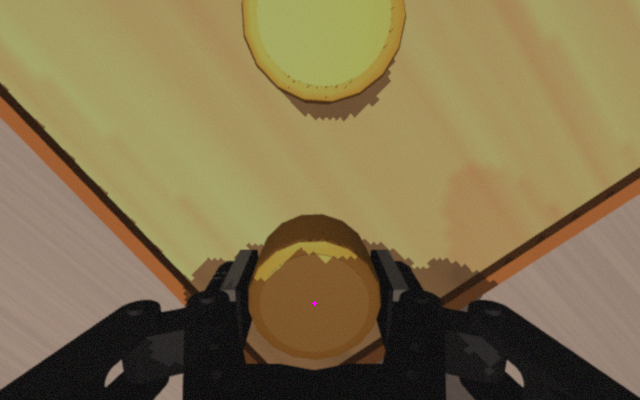

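```bash
python3 -c "
from h import *
to([.527,-.2067,.2],-1.73)
"
```

```text
t 18.95 q [ 2.680e-01  1.600e-01  2.185e+00 -1.000e-03  7.900e-01  1.055e+00] p [0.4235 0.2208 0.0133] rpy [-3.1368 -0.0039 -0.7861] F [ 0.2 -0.7  7.1] M [0.11 0.09 0.03] op 0.552
turn [-0.0063 -0.0013  0.9439] shift [ 0.3763  0.2279 -0.1864] rows 11.5
```

>>> send_rows:
  commands: "0 0 0 0 0 -0.02 1;0 0 0 0 0 -0.05 1;0 0 0 0 0 -0.09 1;0 0 0 0 0 -0.13 1;0 0 0 0 0 -0.17 1;0 0 0.1 0.03 0.02 -0.2 1;0 0 0.2 0.06 0.04 -0.21 1;0 0 0.3 0.09 0.055 -0.21 1;0 0 0.4 0.12 0.072 -0.21 1;0 0 0.5 0.155 0.092 -0.21 1;0 0 0.6 0.19 0.115 -0.21 1;0 0 0.7 0.225 0.136 -0.21 1"

```text
clock: 19.95
ee_pos: [0.4834, -0.0368, 0.2216]
tool_rot: [-3.139, -0.001, -1.491]
force: [1.2, -0.1, -1.3]
opening: 0.55
```

```bash
python3 look.py pics/w18.png .2; python3 -c "
from h import *
to([.527,-.2067,.2],-1.73)
"
```

```text
t 19.95 q [-0.285 -0.136  2.043 -0.     1.232  1.205] p [ 0.4834 -0.0368  0.2216] rpy [-3.1393e+00 -1.1000e-03 -1.4907e+00] F [ 1.2 -0.1 -1.3] M [ 0.01 -0.05  0.01] op 0.55
tcp axis at z: [312.8 247.1]
t 20.0 q [-0.295 -0.132  2.039 -0.006  1.229  1.206] p [ 0.4853 -0.0434  0.222 ] rpy [-3.138  -0.0074 -1.4993] F [ 1.4 -4.9 -0.3] M [-0.23 -0.07  0.01] op 0.553
turn [-0.0045 -0.0069  0.2307] shift [ 0.1657 -0.0299  0.0233] rows 4.1
```

View pics/w18.png

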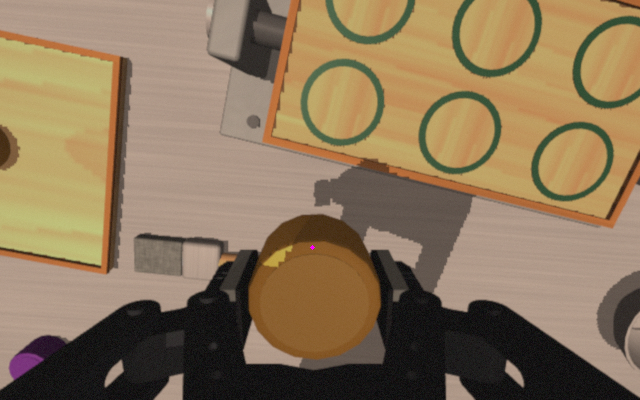

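>>> send_rows:
  commands: "0 0 0.23 0.166 -0.03 0 1;0 0 0.23 0.166 -0.03 0 1;0 0 0.23 0.166 -0.03 0 1;0 0 0.23 0.166 -0.03 0 1;0 0 0.23 0.166 -0.03 0 1;0 0 0.23 0.166 -0.03 0.02 1;0 0 0.23 0.166 -0.03 0.02 1;0 0 0.23 0.166 -0.03 0.02 1"

```text
clock: 20.67
ee_pos: [0.5266, -0.1968, 0.2]
tool_rot: [3.14, 0.001, -1.716]
force: [-0.3, 0.4, 0.3]
opening: 0.547
```

```bash
python3 -c "
from h import *
to([.527,-.2067,.128],-1.73)"
python3 look.py pics/w19.png .124;
```

```text
t 20.67 q [-0.538  0.068  1.885  0.     1.19   1.177] p [ 0.5266 -0.1968  0.2   ] rpy [ 3.1396e+00  1.1000e-03 -1.7157e+00] F [-0.3  0.4  0.3] M [ 0.01  0.04 -0.02] op 0.547
turn [0.002  0.0011 0.0143] shift [ 0.0098 -0.002   0.072 ] rows 1.7
t 20.67 q [-0.538  0.068  1.885  0.     1.19   1.177] p [ 0.5266 -0.1968  0.2   ] rpy [ 3.1396e+00  1.1000e-03 -1.7157e+00] F [-0.3  0.4  0.3] M [ 0.01  0.04 -0.02] op 0.547
tcp axis at z: [313.  214.6]
```

View pics/w19.png

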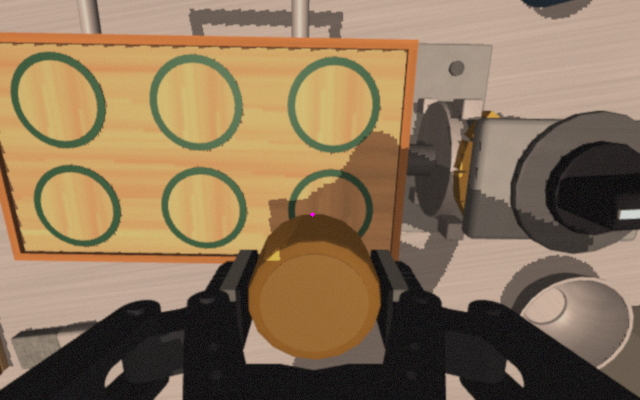

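>>> send_rows:
  commands: "0 0 0.014 0.01 -0.003 0 1;0 0 0.014 0.01 -0.003 0.03 1;0 0 0.014 0.01 -0.003 0.055 1;0 0 0.014 0.01 -0.003 0.065 1;0 0 0.014 0.01 -0.003 0.069 1;0 0 0.014 0.01 -0.003 0.071 1;0 0 0.014 0.01 -0.003 0.071 1"

```text
clock: 21.3
ee_pos: [0.5301, -0.2086, 0.1316]
tool_rot: [-3.138, -0.001, -1.73]
force: [-0.3, 0.8, -0.9]
opening: 0.549
```

```bash
python3 -c "
from h import *
to([.527,-.2067,.128],-1.73)"
python3 look.py pics/w20.png .158;
```

```text
t 21.3 q [-0.553  0.158  1.921  0.     1.058  1.177] p [ 0.5301 -0.2086  0.1316] rpy [-3.1383e+00 -1.2000e-03 -1.7298e+00] F [-0.3  0.8 -0.9] M [ 0.05 -0.    0.01] op 0.549
turn [-0.0033 -0.0012  0.0002] shift [-0.0014  0.0034  0.0036] rows 0.1
t 21.3 q [-0.553  0.158  1.921  0.     1.058  1.177] p [ 0.5301 -0.2086  0.1316] rpy [-3.1383e+00 -1.2000e-03 -1.7298e+00] F [-0.3  0.8 -0.9] M [ 0.05 -0.    0.01] op 0.549
tcp axis at z: [312.1 297.7]
```

View pics/w20.png

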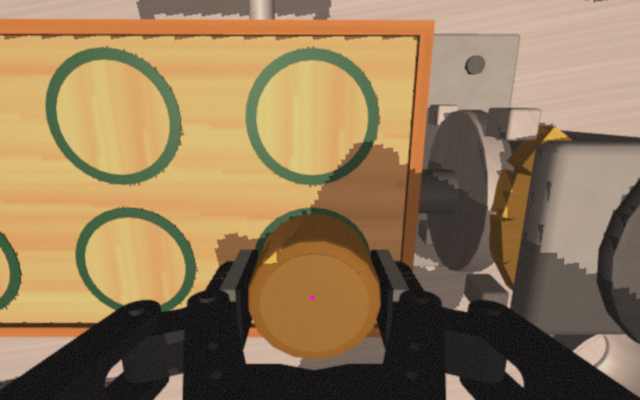

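>>> send_rows:
  commands: "0 0 0 -0.001 0.003 0.001 1;0 0 0 -0.001 0.003 0.002 1;0 0 0 -0.001 0.003 0.003 1;0 0 0 -0.001 0.003 0.003 1"

```text
clock: 21.68
ee_pos: [0.5266, -0.2068, 0.1277]
tool_rot: [-3.139, -0.001, -1.73]
force: [-0.2, 0.1, -0.3]
opening: 0.549
```

>>> send_rows:
  commands: "0 0 0 0 0 0.001 1;0 0 0 0 0 0.002 1;0 0 0 0 0 0.002 1"

```text
clock: 21.93
ee_pos: [0.5268, -0.2069, 0.1269]
tool_rot: [-3.14, -0.001, -1.73]
force: [-2.8, 0.7, 4.4]
opening: 0.552
```

Contact at 4.4 N. Now to open slightly and rise.

>>> send_rows:
  commands: "0 0 0 0 0 0 -0.25;0 0 0 0 0 0 -0.35;0 0 0 0 0 0 -0.35;0 0 0 0 0 0 -0.35;0 0 0 0 0 -0.02 -0.4;0 0 0 0 0 -0.05 -0.5;0 0 0 0 0 -0.09 -0.5;0 0 0 0 0 -0.13 -0.5;0 0 0 0 0 -0.17 -0.5;0 0 0 0 0 -0.18 -0.5"

```text
clock: 22.77
ee_pos: [0.5287, -0.2081, 0.3141]
tool_rot: [-3.128, -0.006, -1.73]
force: [1.0, -0.5, 2.3]
opening: 0.748
```

```bash
python3 look.py pics/w21.png .158;python3 -c "
from h import *
to([.488,.281,.25],-.785)"
```

```text
t 22.77 q [-0.554 -0.011  1.757  0.     1.381  1.176] p [ 0.5287 -0.2081  0.3141] rpy [-3.1277 -0.0055 -1.7299] F [ 1.  -0.5  2.3] M [-0.04  0.    0.03] op 0.748
tcp axis at z: [312.1 189.8]
t 22.82 q [-0.554 -0.01   1.757  0.     1.38   1.176] p [ 0.5287 -0.2081  0.3135] rpy [-3.1278 -0.0055 -1.73  ] F [ 0.1 -0.3  1.3] M [ 0.01 -0.05 -0.02] op 0.751
turn [-0.0101 -0.0116 -0.9449] shift [-0.4768  0.1185  0.0592] rows 11.9
```

View pics/w21.png

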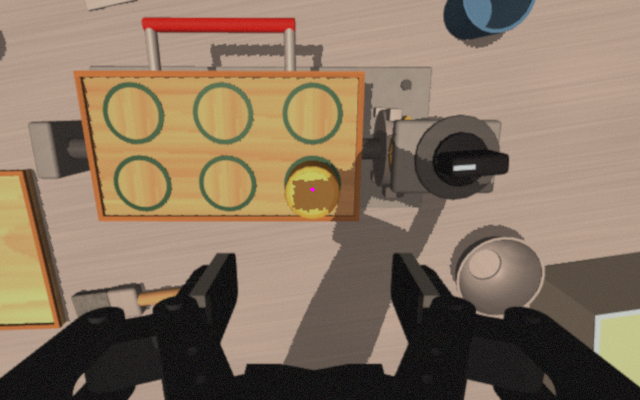

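The first cheese stands on its ring, with its top at (312,190) right where the tool axis projects. Next is the middle cheese.

>>> send_rows:
  commands: "-0.01 -0.012 -0.945 -0.477 0.118 0.03 -0.55;-0.01 -0.012 -0.945 -0.477 0.118 0.03 -0.55;-0.01 -0.012 -0.945 -0.477 0.118 0.03 -0.55;-0.01 -0.012 -0.945 -0.477 0.118 0.03 -0.55;-0.01 -0.012 -0.945 -0.477 0.118 0.03 -0.55;-0.01 -0.012 -0.945 -0.477 0.118 0.03 -0.55;-0.01 -0.012 -0.945 -0.477 0.118 0.03 -0.55;-0.01 -0.012 -0.945 -0.477 0.118 0.03 -0.55;-0.01 -0.012 -0.945 -0.477 0.118 0.03 -0.55;-0.01 -0.012 -0.945 -0.477 0.118 0.06 -0.55;-0.01 -0.012 -0.945 -0.477 0.118 0.1 -0.55;-0.01 -0.012 -0.945 -0.477 0.118 0.13 -0.55"

```text
clock: 23.82
ee_pos: [0.4876, 0.264, 0.2085]
tool_rot: [-3.14, 0.011, -0.783]
force: [0.7, 0.3, 0.1]
opening: 0.775
```

>>> send_rows:
  commands: "0 0 0 0 0 0 -0.55;0 0 0 0 0 0 -0.55;0 0 0 0 0 0 -0.55"

```text
clock: 24.07
ee_pos: [0.4874, 0.2604, 0.2077]
tool_rot: [3.138, 0.013, -0.785]
force: [1.1, -1.1, 0.8]
opening: 0.776
```

```bash
python3 look.py pics/w22.png .044;python3 -c "
from h import *
to([.488,.281,.13],-.785)"
```

```text
t 24.07 q [0.303 0.042 1.898 0.01  1.211 1.084] p [0.4874 0.2604 0.2077] rpy [ 3.1376  0.0131 -0.7848] F [ 1.1 -1.1  0.8] M [ 0.03  0.06 -0.05] op 0.776
tcp axis at z: [316.6 184.5]
t 24.12 q [0.302 0.041 1.897 0.011 1.211 1.084] p [0.4882 0.2602 0.209 ] rpy [ 3.14    0.012  -0.7858] F [-0.5 -0.5 -0.2] M [0.05 0.02 0.05] op 0.774
turn [ 0.0016  0.012  -0.0008] shift [-0.0139 -0.0147  0.0792] rows 2.0
```

View pics/w22.png

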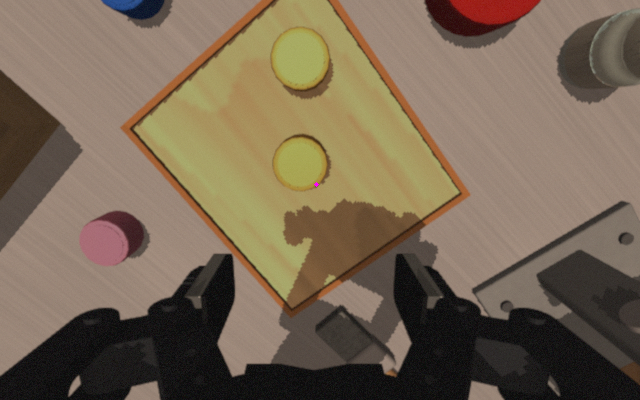

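```bash
python3 -c "
from h import *
d=np.load('last.npz'); p=back(d['K'],d['T'],(300,163),.044); print(p); to([p[0],p[1],.12],-.785)"
```

```text
[0.49054474 0.28367781 0.044     ]
t 24.12 q [0.302 0.041 1.897 0.011 1.211 1.084] p [0.4882 0.2602 0.209 ] rpy [ 3.14    0.012  -0.7858] F [-0.5 -0.5 -0.2] M [0.05 0.02 0.05] op 0.774
turn [ 0.0016  0.012  -0.0008] shift [-0.0139 -0.0184  0.0892] rows 2.2
```

>>> send_rows:
  commands: "0.002 0.012 0 -0.014 -0.018 0.02 -0.55;0.002 0.012 0 -0.014 -0.018 0.06 -0.55;0.002 0.012 0 -0.014 -0.018 0.09 -0.55;0.002 0.012 0 -0.014 -0.018 0.09 -0.55;0.002 0.012 0 -0.014 -0.018 0.09 -0.55;0.002 0.012 0 -0.014 -0.018 0.09 -0.55"

```text
clock: 24.62
ee_pos: [0.4914, 0.2839, 0.1214]
tool_rot: [-3.138, -0.001, -0.786]
force: [0.8, -0.1, 0.7]
opening: 0.772
```

```bash
python3 look.py pics/w23.png .044
```

```text
t 24.62 q [3.450e-01 1.670e-01 1.932e+00 1.000e-03 1.039e+00 1.131e+00] p [0.4914 0.2839 0.1214] rpy [-3.138e+00 -1.100e-03 -7.864e-01] F [ 0.8 -0.1  0.7] M [ 0.   -0.01 -0.  ] op 0.772
tcp axis at z: [314.  214.3]
```

View pics/w23.png

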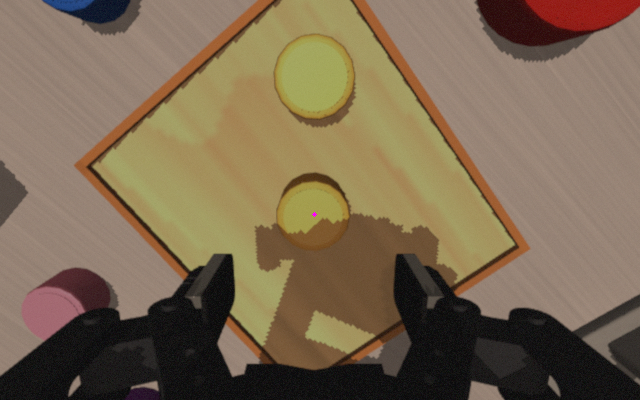

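Well centred. I'll grasp it by descending 0.107.

>>> send_rows:
  commands: "0 0 0 0 0 0.03 -0.55;0 0 0 0 0 0.07 -0.55;0 0 0 0 0 0.1 -0.55;0 0 0 0 0 0.107 -0.55;0 0 0 0 0 0.107 -0.55;0 0 0 0 0 0.107 0;0 0 0 0 0 0.107 1;0 0 0 0 0 0.107 1;0 0 0 0 0 0.107 1;0 0 0 0 0 0.107 1;0 0 0 0 0 0.107 1;0 0 0 0 0 0.107 1"

```text
clock: 25.67
ee_pos: [0.4919, 0.2851, 0.0149]
tool_rot: [-3.137, -0.002, -0.785]
force: [-0.5, -0.4, 7.3]
opening: 0.546
```

```bash
python3 look.py pics/w24.png .044; python3 -c "
from h import *
to([.603,-.138,.21],-1.73)"
```

```text
t 25.67 q [3.470e-01 3.300e-01 1.966e+00 1.000e-03 8.400e-01 1.131e+00] p [0.4919 0.2851 0.0149] rpy [-3.1365e+00 -1.8000e-03 -7.8500e-01] F [-0.5 -0.4  7.3] M [0.01 0.05 0.02] op 0.546
tcp axis at z: [314.4 301. ]
t 25.72 q [3.470e-01 3.300e-01 1.966e+00 1.000e-03 8.400e-01 1.131e+00] p [0.4919 0.2851 0.0149] rpy [-3.1365e+00 -1.8000e-03 -7.8500e-01] F [ 0.3 -1.   7.1] M [-0.01  0.08 -0.04] op 0.551
turn [-5.60e-03  7.00e-04  9.45e-01] shift [ 0.378   0.2197 -0.1956] rows 11.5
```

View pics/w24.png

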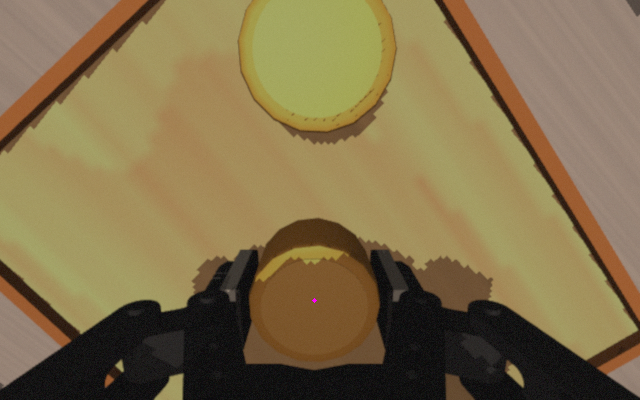

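>>> send_rows:
  commands: "0 0 0 0 0 -0.02 1;0 0 0 0 0 -0.05 1;0 0 0 0 0 -0.09 1;0 0 0 0 0 -0.13 1;0 0 0 0 0 -0.17 1;0 0 0.1 0.03 0.02 -0.2 1;0 0 0.2 0.06 0.038 -0.21 1;0 0 0.3 0.09 0.053 -0.21 1;0 0 0.4 0.12 0.07 -0.21 1;0 0 0.5 0.155 0.09 -0.21 1;0 0 0.6 0.19 0.111 -0.21 1;0 0 0.7 0.225 0.132 -0.21 1"

```text
clock: 26.72
ee_pos: [0.5553, 0.03, 0.2224]
tool_rot: [-3.141, -0.0, -1.489]
force: [1.5, 0.0, -1.1]
opening: 0.547
```

```bash
python3 look.py pics/w25.png .2; python3 -c "
from h import *
to([.603,-.138,.21],-1.73)"
```

```text
t 26.72 q [-0.129  0.032  1.88   0.     1.228  1.361] p [0.5553 0.03   0.2224] rpy [-3.141  -0.     -1.4894] F [ 1.5  0.  -1.1] M [ 0.05 -0.   -0.07] op 0.547
tcp axis at z: [312.9 246.5]
t 26.77 q [-0.138  0.035  1.878 -0.006  1.226  1.362] p [0.5572 0.023  0.2225] rpy [-3.1397 -0.0062 -1.498 ] F [ 1.2 -4.6 -0.2] M [-0.24 -0.09  0.04] op 0.546
turn [-0.0026 -0.0059  0.232 ] shift [ 0.1638 -0.0339  0.0136] rows 4.0
```

View pics/w25.png

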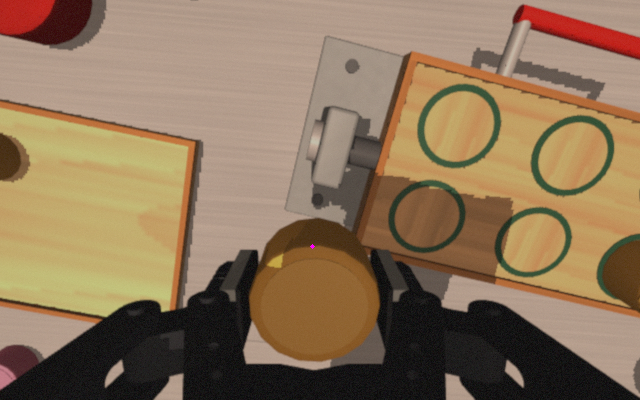

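>>> send_rows:
  commands: "0 0 0.235 0.172 -0.034 0 1;0 0 0.235 0.172 -0.034 0 1;0 0 0.235 0.172 -0.034 0 1;0 0 0.235 0.172 -0.034 0 1;0 0 0.235 0.172 -0.034 0 1;0 0 0.235 0.172 -0.034 0.02 1;0 0 0.235 0.172 -0.034 0.04 1;0 0 0.235 0.172 -0.034 0.04 1;0 0 0.235 0.172 -0.034 0.04 1"

```text
clock: 27.52
ee_pos: [0.6028, -0.136, 0.1802]
tool_rot: [3.137, 0.001, -1.719]
force: [-0.2, 0.2, -0.9]
opening: 0.547
```

```bash
python3 look.py pics/w26.png .124; python3 -c "
from h import *
to([.603,-.138,.129],-1.73)"
```

```text
t 27.52 q [-0.386  0.21   1.765 -0.     1.171  1.334] p [ 0.6028 -0.136   0.1802] rpy [ 3.1374e+00  8.0000e-04 -1.7195e+00] F [-0.2  0.2 -0.9] M [-0.01  0.01 -0.  ] op 0.547
tcp axis at z: [312.8 224.4]
t 27.57 q [-0.386  0.209  1.763 -0.     1.171  1.334] p [ 0.6038 -0.1363  0.1818] rpy [ 3.1404 -0.     -1.7193] F [ 0.  -0.1 -0.1] M [-0.02 -0.02  0.01] op 0.548
turn [ 0.0012 -0.      0.0107] shift [0.0018 0.0005 0.0528] rows 1.3
```

View pics/w26.png

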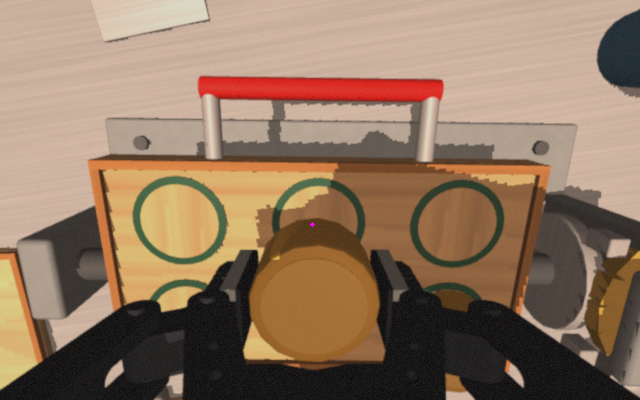

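>>> send_rows:
  commands: "0 0 0.011 0.003 0 0.02 1;0 0 0.011 0.003 0 0.035 1;0 0 0.011 0.003 0 0.045 1;0 0 0.011 0.003 0 0.049 1;0 0 0.011 0.003 0 0.051 1;0 0 0.011 0.003 0 0.051 1"

```text
clock: 28.07
ee_pos: [0.6037, -0.1397, 0.1309]
tool_rot: [3.141, -0.0, -1.731]
force: [-0.6, 0.6, -1.6]
opening: 0.549
```

>>> send_rows:
  commands: "0 0 0 0 0 0.001 1;0 0 0 0 0 0.001 1"

```text
clock: 28.23
ee_pos: [0.6039, -0.1399, 0.1302]
tool_rot: [-3.141, -0.0, -1.731]
force: [-0.1, -0.5, 0.7]
opening: 0.553
```

>>> send_rows:
  commands: "0 0 0 -0.001 0 0.001 1;0 0 0 -0.001 0 0.0015 1;0 0 0 -0.001 0 0.0015 1"

```text
clock: 28.48
ee_pos: [0.6044, -0.1395, 0.129]
tool_rot: [-3.14, -0.001, -1.731]
force: [-0.1, -1.6, 2.4]
opening: 0.553
```

>>> send_rows:
  commands: "0 0 0 0 0 0.0005 1;0 0 0 0 0 0.0005 -0.25;0 0 0 0 0 0 -0.35;0 0 0 0 0 0 -0.35;0 0 0 0 0 0 -0.35;0 0 0 0 0 -0.02 -0.4;0 0 0 0 0 -0.05 -0.5;0 0 0 0 0 -0.09 -0.5;0 0 0 0 0 -0.13 -0.5;0 0 0 0 0 -0.17 -0.5;0 0 0 0 0 -0.18 -0.5"

```text
clock: 29.4
ee_pos: [0.606, -0.1395, 0.3165]
tool_rot: [-3.13, -0.003, -1.731]
force: [-0.3, 0.3, 1.1]
opening: 0.748
```

```bash
python3 look.py pics/w27.png .158;python3 -c "
from h import *
to([.550,.339,.25],-.785)"
```

```text
t 29.4 q [-0.389  0.112  1.624 -0.     1.394  1.342] p [ 0.606  -0.1395  0.3165] rpy [-3.1304e+00 -2.6000e-03 -1.7308e+00] F [-0.3  0.3  1.1] M [-0.03 -0.    0.06] op 0.748
tcp axis at z: [312.6 188.8]
t 29.45 q [-0.389  0.112  1.625 -0.     1.393  1.342] p [ 0.6061 -0.1396  0.3159] rpy [-3.1303e+00 -2.7000e-03 -1.7308e+00] F [0.1 1.  1.8] M [0.01 0.03 0.03] op 0.75
turn [-0.0091 -0.0078 -0.9457] shift [-0.4637  0.1323  0.0632] rows 11.7
```

View pics/w27.png

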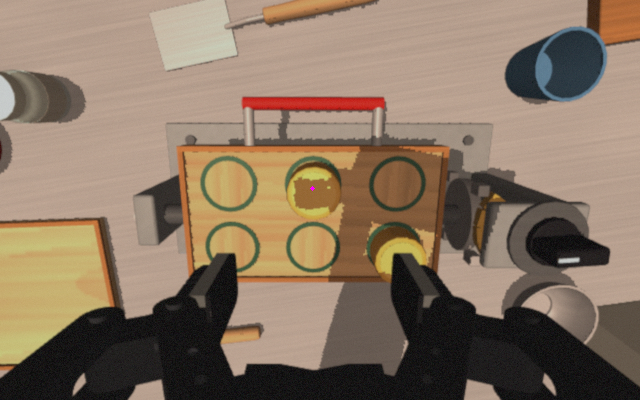

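Two cheeses are placed, with tops at (313,190) and (402,260). Now the third.

>>> send_rows:
  commands: "-0.009 -0.008 -0.945 -0.47 0.132 0.03 -0.55;-0.009 -0.008 -0.945 -0.47 0.132 0.03 -0.55;-0.009 -0.008 -0.945 -0.47 0.132 0.03 -0.55;-0.009 -0.008 -0.945 -0.47 0.132 0.03 -0.55;-0.009 -0.008 -0.945 -0.47 0.132 0.03 -0.55;-0.009 -0.008 -0.945 -0.47 0.132 0.03 -0.55;-0.009 -0.008 -0.945 -0.47 0.132 0.03 -0.55;-0.009 -0.008 -0.945 -0.47 0.132 0.03 -0.55;-0.009 -0.008 -0.945 -0.47 0.132 0.03 -0.55;-0.009 -0.008 -0.945 -0.47 0.132 0.06 -0.55;-0.009 -0.008 -0.945 -0.47 0.132 0.1 -0.55;-0.009 -0.008 -0.945 -0.47 0.132 0.13 -0.55"

```text
clock: 30.45
ee_pos: [0.5503, 0.3296, 0.2099]
tool_rot: [3.141, 0.011, -0.784]
force: [0.6, -0.2, -0.1]
opening: 0.776
```

>>> send_rows:
  commands: "0 0 0 0 0 0 -0.55;0 0 0 0 0 0 -0.55;0 0 0 0 0 0 -0.55"

```text
clock: 30.7
ee_pos: [0.5503, 0.3256, 0.2087]
tool_rot: [3.135, 0.012, -0.786]
force: [-0.4, 1.0, 0.0]
opening: 0.774
```

```bash
python3 look.py pics/w28.png .044
```

```text
t 30.7 q [0.373 0.233 1.684 0.009 1.236 1.155] p [0.5503 0.3256 0.2087] rpy [ 3.135   0.012  -0.7859] F [-0.4  1.   0. ] M [-0.03  0.02 -0.03] op 0.774
tcp axis at z: [316.4 183.8]
```

View pics/w28.png

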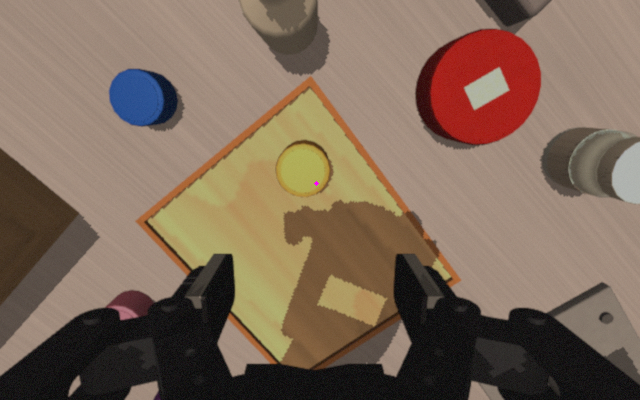

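```bash
python3 -c "
from h import *
d=np.load('last.npz'); p=back(d['K'],d['T'],(303,169),.044); print(p); to([p[0],p[1],.12],-.785)
f,K,T=cam('top'); print(back(K,T,(195,156),.15),back(K,T,(205,162),.03))
cv2.imwrite('pics/t30.png',cv2.resize(f[120:260,170:310],None,fx=4,fy=4))"
```

```text
[0.55134495 0.34294826 0.044     ]
t 30.75 q [0.372 0.231 1.682 0.009 1.236 1.156] p [0.5513 0.3255 0.2105] rpy [ 3.1378  0.0109 -0.7868] F [-0.   0.   0.4] M [-0.03 -0.05  0.  ] op 0.778
turn [ 0.0038  0.0109 -0.0018] shift [-0.0113 -0.0127  0.0905] rows 2.2
[0.62434571 0.43160198 0.15      ] [0.62909858 0.43810349 0.03      ]
```

View pics/t30.png

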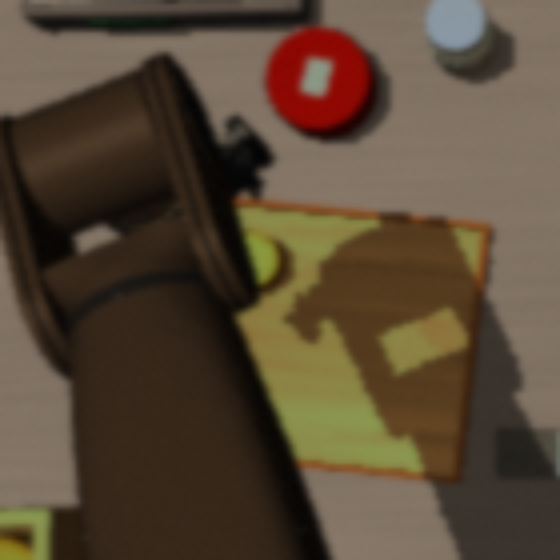

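>>> send_rows:
  commands: "0.004 0.011 0.12 -0.011 -0.013 0 -0.55;0.004 0.011 0.24 -0.011 -0.013 0 -0.55;0.004 0.011 0.36 -0.011 -0.013 0 -0.55;0.004 0.011 0.48 -0.011 -0.013 0 -0.55;0.004 0.011 0.6 -0.011 -0.013 0 -0.55;0.004 0.011 0.72 -0.011 -0.013 0 -0.55;0.004 0.011 0.84 -0.011 -0.013 0.03 -0.55;0.004 0.011 0.945 -0.011 -0.013 0.06 -0.55;0.004 0.011 0.945 -0.011 -0.013 0.09 -0.55;0.004 0.011 0.945 -0.011 -0.013 0.09 -0.55;0.004 0.011 0.945 -0.011 -0.013 0.09 -0.55"

```text
clock: 31.72
ee_pos: [0.5509, 0.3423, 0.1195]
tool_rot: [3.136, -0.006, -1.732]
force: [-0.3, 0.6, 1.7]
opening: 0.775
```

```bash
python3 look.py pics/w29.png .044; python3 -c "
from h import *
to([.5513,.343,.014],-1.73)"
```

```text
t 31.72 q [ 4.000e-01  3.410e-01  1.723e+00 -2.000e-03  1.086e+00  2.134e+00] p [0.5509 0.3423 0.1195] rpy [ 3.1358 -0.0058 -1.7321] F [-0.3  0.6  1.7] M [-0.01 -0.02 -0.01] op 0.775
tcp axis at z: [312.1 214.4]
t 31.77 q [ 4.010e-01  3.390e-01  1.720e+00 -2.000e-03  1.086e+00  2.134e+00] p [0.5523 0.3431 0.1217] rpy [ 3.1396 -0.0035 -1.7319] F [ 0.7 -0.2 -0.1] M [ 0.   -0.08  0.01] op 0.773
turn [ 0.002  -0.0035 -0.0019] shift [-1.000e-04  7.000e-04  1.078e-01] rows 2.6
```

View pics/w29.png

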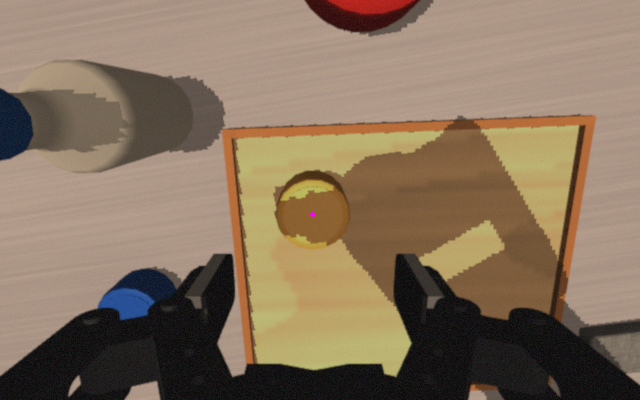

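>>> send_rows:
  commands: "0 0 0 0 0 0.03 -0.4;0 0 0 0 0 0.07 -0.4;0 0 0 0 0 0.1 -0.4;0 0 0 0 0 0.107 -0.4;0 0 0 0 0 0.107 -0.4;0 0 0 0 0 0.107 0;0 0 0 0 0 0.107 1;0 0 0 0 0 0.107 1;0 0 0 0 0 0.107 1;0 0 0 0 0 0.107 1;0 0 0 0 0 0.107 1;0 0 0 0 0 0.107 1"

```text
clock: 32.77
ee_pos: [0.5528, 0.344, 0.0162]
tool_rot: [-3.141, -0.002, -1.731]
force: [0.3, -0.5, 7.7]
opening: 0.549
```

```bash
python3 look.py pics/w30.png .044; python3 -c "
from h import *
to([.553,-.0495,.21],-1.73)"
```

```text
t 32.77 q [ 4.020e-01  4.790e-01  1.753e+00 -2.000e-03  9.100e-01  2.134e+00] p [0.5528 0.344  0.0162] rpy [-3.1407e+00 -1.7000e-03 -1.7309e+00] F [ 0.3 -0.5  7.7] M [-0.08  0.05 -0.04] op 0.549
tcp axis at z: [312.2 299.9]
t 32.82 q [ 4.020e-01  4.790e-01  1.753e+00 -2.000e-03  9.100e-01  2.134e+00] p [0.5528 0.3441 0.0162] rpy [-3.1407e+00 -1.7000e-03 -1.7308e+00] F [-0.8 -0.4  6.3] M [-0.01  0.   -0.02] op 0.552
turn [-0.0009 -0.0017 -0.0008] shift [ 0.3888 -0.0631 -0.1931] rows 10.5
```

View pics/w30.png

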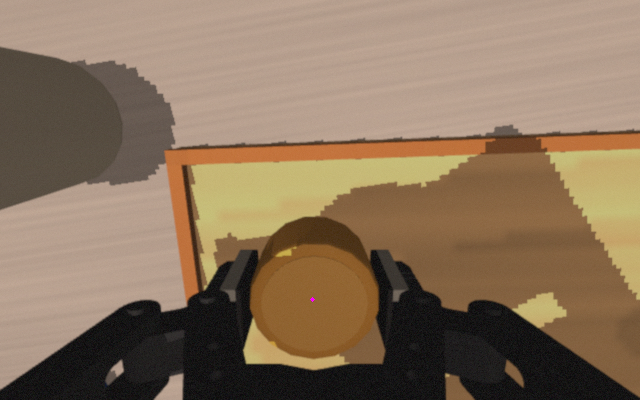

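>>> send_rows:
  commands: "0 0 0 0 0 -0.02 1;0 0 0 0 0 -0.05 1;0 0 0 0 0 -0.09 1;0 0 0 0 0 -0.13 1;0 0 0 0 0 -0.17 1;0 0 0 0.03 0 -0.2 1;0 0 0 0.06 -0.01 -0.21 1;0 0 0 0.1 -0.02 -0.21 1;0 0 0 0.14 -0.025 -0.21 1;0 0 0 0.18 -0.03 -0.21 1;0 0 0 0.22 -0.037 -0.21 1;0 0 0 0.26 -0.043 -0.21 1"

```text
clock: 33.82
ee_pos: [0.552, 0.0787, 0.2245]
tool_rot: [3.139, -0.005, -1.73]
force: [1.3, 0.2, -0.8]
opening: 0.55
```

```bash
python3 look.py pics/w31.png .2; python3 -c "
from h import *
to([.553,-.0495,.21],-1.73)"
```

```text
t 33.82 q [-0.038  0.036  1.872 -0.004  1.236  1.693] p [0.552  0.0787 0.2245] rpy [ 3.1388 -0.0046 -1.7304] F [ 1.3  0.2 -0.8] M [ 0.06 -0.05  0.01] op 0.55
tcp axis at z: [312.3 244.9]
t 33.87 q [-0.048  0.036  1.873 -0.011  1.236  1.691] p [0.5524 0.0721 0.2245] rpy [ 3.1393 -0.0104 -1.7352] F [ 1.6 -3.7 -0.8] M [-0.12 -0.16  0.01] op 0.55
turn [ 0.0023 -0.0103 -0.0052] shift [ 0.1197 -0.0206  0.0157] rows 2.9
```

View pics/w31.png

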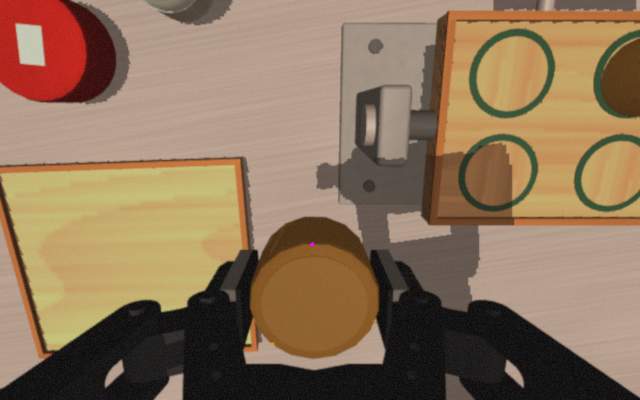

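>>> send_rows:
  commands: "0 0 0 0.04 -0.01 0 1;0 0 0 0.08 -0.02 0 1;0 0 0 0.128 -0.021 0 1;0 0 0 0.128 -0.021 0 1;0 0 0 0.128 -0.021 0 1;0 0 0 0.128 -0.021 0.02 1;0 0 0 0.128 -0.021 0.04 1;0 0 0 0.128 -0.021 0.04 1;0 0 0 0.128 -0.021 0.04 1"

```text
clock: 34.62
ee_pos: [0.5516, -0.0478, 0.1832]
tool_rot: [3.134, -0.004, -1.729]
force: [1.0, 0.4, -0.7]
opening: 0.546
```

```bash
python3 look.py pics/w32.png .124; python3 -c "
from h import *
to([.553,-.0495,.13],-1.73)"
```

```text
t 34.62 q [-0.268  0.069  1.916 -0.005  1.163  1.464] p [ 0.5516 -0.0478  0.1832] rpy [ 3.1344 -0.004  -1.7294] F [ 1.   0.4 -0.7] M [ 0.01 -0.02  0.02] op 0.546
tcp axis at z: [312.3 222.4]
t 34.67 q [-0.268  0.069  1.915 -0.005  1.162  1.464] p [ 0.5526 -0.0482  0.1847] rpy [ 3.1373 -0.0044 -1.7294] F [-0.4  0.7 -0.4] M [ 0.01 -0.03 -0.05] op 0.551
turn [ 0.0043 -0.0044  0.0006] shift [ 0.001  -0.0008  0.0547] rows 1.3
```

View pics/w32.png

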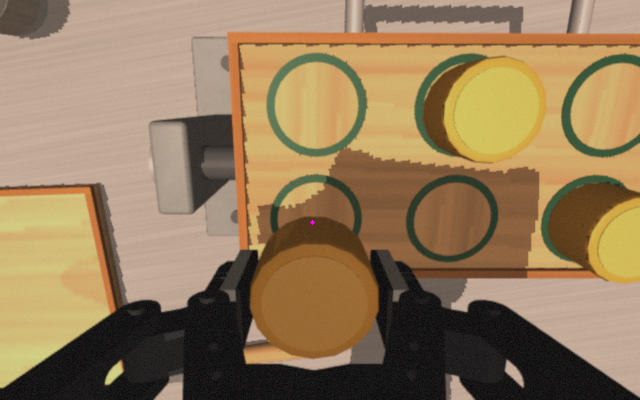

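>>> send_rows:
  commands: "0.004 -0.004 0 0.002 -0.001 0.02 1;0.004 -0.004 0 0.002 -0.001 0.035 1;0.004 -0.004 0 0.002 -0.001 0.045 1;0.004 -0.004 0 0.002 -0.001 0.05 1;0.004 -0.004 0 0.002 -0.001 0.052 1;0.004 -0.004 0 0.002 -0.001 0.052 1;0.004 -0.004 0 0.002 -0.001 0.052 1"

```text
clock: 35.25
ee_pos: [0.5536, -0.0519, 0.1333]
tool_rot: [-3.14, -0.001, -1.731]
force: [-0.1, -0.5, -0.5]
opening: 0.55
```

>>> send_rows:
  commands: "0 0 0 0 0 0.001 1;0 0 0 0 0 0.001 1"

```text
clock: 35.42
ee_pos: [0.5534, -0.052, 0.132]
tool_rot: [-3.14, -0.001, -1.731]
force: [-0.9, 0.9, -0.9]
opening: 0.548
```

>>> send_rows:
  commands: "0 0 0 -0.002 0 0.001 1;0 0 0 -0.002 0 0.002 1;0 0 0 -0.002 0 0.002 1"

```text
clock: 35.67
ee_pos: [0.5536, -0.0497, 0.1302]
tool_rot: [-3.141, -0.001, -1.731]
force: [-0.5, 0.5, 3.0]
opening: 0.55
```

>>> send_rows:
  commands: "0 0 0 0 0 0.0005 1;0 0 0 0 0 0.0005 -0.25;0 0 0 0 0 0 -0.35;0 0 0 0 0 0 -0.35;0 0 0 0 0 0 -0.35;0 0 0 0 0 -0.02 -0.4;0 0 0 0 0 -0.05 -0.5;0 0 0 0 0 -0.09 -0.5;0 0 0 0 0 -0.13 -0.5;0 0 0 0 0 -0.17 -0.5;0 0 0 0 0 -0.2 -0.5"

```text
clock: 36.58
ee_pos: [0.5538, -0.0499, 0.3332]
tool_rot: [-3.138, -0.001, -1.731]
force: [0.7, -0.4, 1.0]
opening: 0.75
```

```bash
python3 -c "
from h import *
to([.571,-.16,.37],-.159)"
```

```text
t 36.58 q [-2.720e-01 -4.100e-02  1.752e+00 -1.000e-03  1.426e+00  1.459e+00] p [ 0.5538 -0.0499  0.3332] rpy [-3.1377e+00 -1.3000e-03 -1.7310e+00] F [ 0.7 -0.4  1. ] M [ 0.07 -0.05  0.02] op 0.75
turn [-0.0021 -0.004  -1.572 ] shift [ 0.106  -0.0347 -0.0366] rows 12.6
```

>>> send_rows:
  commands: "0 0 -1.572 0.106 -0.035 -0.037 -1;0 0 -1.572 0.106 -0.035 -0.037 -1;0 0 -1.572 0.106 -0.035 -0.037 -1;0 0 -1.572 0.106 -0.035 -0.037 -1;0 0 -1.572 0.106 -0.035 -0.037 -1;0 0 -1.572 0.106 -0.035 -0.037 -1;0 0 -1.572 0.106 -0.035 -0.037 -1;0 0 -1.572 0.106 -0.035 -0.037 -1;0 0 -1.572 0.106 -0.035 -0.037 -1;0 0 -1.572 0.106 -0.035 -0.037 -1;0 0 -1.572 0.106 -0.035 -0.037 -1;0 0 -1.572 0.106 -0.035 -0.037 -1"

```text
clock: 37.58
ee_pos: [0.5709, -0.16, 0.3658]
tool_rot: [3.141, 0.001, -0.23]
force: [0.4, -0.1, -0.4]
opening: 0.997
```

>>> send_rows:
  commands: "0 0 -0.06 0 0 0 -1;0 0 -0.06 0 0 0 -1;0 0 -0.06 0 0 0 -1;0 0 -0.06 0 0 0 -1"

```text
clock: 37.92
ee_pos: [0.5709, -0.16, 0.3661]
tool_rot: [3.141, 0.001, -0.178]
force: [-0.1, -1.2, -0.0]
opening: 0.998
```

```bash
cat > final.py <<'E'
from h import *
st()
f,K,T=cam('wrist'); cv2.imwrite('pics/w33.png',f)
hsv=cv2.cvtColor(f,cv2.COLOR_BGR2HSV)
np.savez('last.npz',K=K,T=T)
E
python3 final.py; python3 -c "
from h import *
f,K,T=cam('scene'); cv2.imwrite('pics/s33.png',f)
d=np.load('last.npz'); S=[(.5531,-.0493),(.603,-.138),(.527,-.2067)]
for s in S: print(proj(d['K'],d['T'],[s[0],s[1],.158]).round(1),proj(K,T,[s[0],s[1],.158]).round(1))"
```

```text
t 37.92 q [-4.440e-01  3.500e-02  1.618e+00 -1.000e-03  1.489e+00 -2.660e-01] p [ 0.5709 -0.16    0.3661] rpy [ 3.1409e+00  5.0000e-04 -1.7810e-01] F [-0.1 -1.2 -0. ] M [0.03 0.01 0.03] op 0.998
[[274.   61.2]] [[278.4 200.2]]
[[343.4 148.1]] [[243.2 197.9]]
[[280.6 227.6]] [[243.5 177. ]]
```

View pics/w33.png

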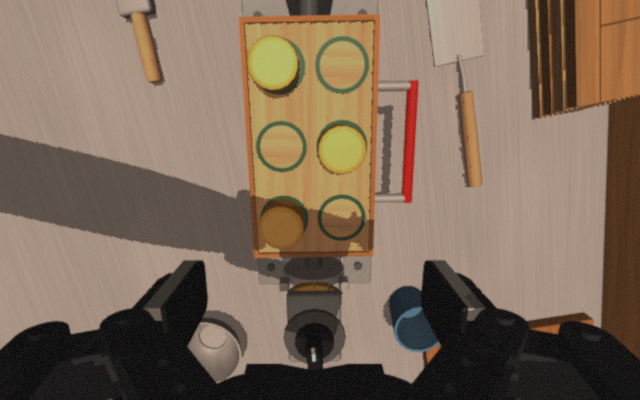

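View pics/s33.png

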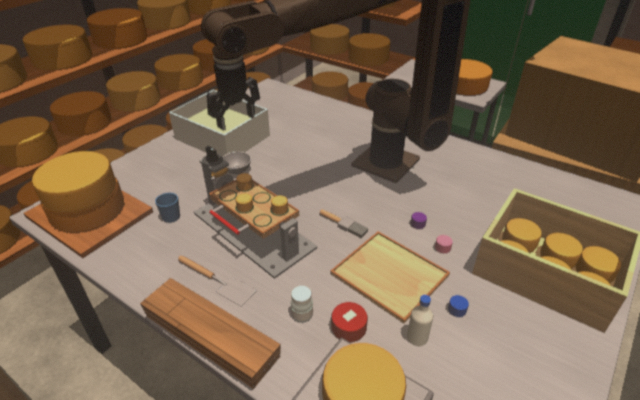

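```bash
python3 -c "
from rig import order; print(order.close_job())"
```

```text
the job is handed in; nothing more can be done
None
```

The job was handed in at about 38 s, well inside the 210 s limit. No verdict is reported, so what follows is from my own last checks.

- **Frame:** I turned the knob back to its loose stop and swung the board over by the red handle. The board's far stop pushed back with about 70 N at the wrist before I eased off. I then turned the knob clockwise to its stop; the tool turned about 1.54 rad in all. In the last picture the knob bar lies across the frame, as it should when locked. I had no direct reading of either joint angle.
- **Cheeses:** Only three yellow cheeses were on the tray. Each now stands on its own ring, set on three different rings. In the last wrist picture their tops are within about 2 pixels (roughly 2 mm) of where they should appear. All three look upright.
- **Other things:** The tray is empty. By eye, the brush, jar, bowl, spatula, spray, cup, waxed cheese and the coloured look-alikes are where they were. The gripper was open and clear of everything at hand-in.
- **Disagreement between checks:** The top camera and the wrist camera placed the tray cheeses up to about 8 mm apart. I used the wrist view, and every grasp was centred.

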